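Draw the card from under the laptop stand and file it in the document holder

TASK

The blue plastic card has slipped under the laptop stand. Press gently on its top and draw it out flat along the desk, then slide it into the mouth of the clear document holder, pushing the orange sliding stop back until it is fully home, and leave the card there, flat and against the stop. Do not crack the card by pressing hard, do not lift it off the desk, and leave the stand and everything else where it is.

Things in the scene. Friction and masses are not known exactly. Their poses are not given: they have to be found in the camera images.
- card: Rigid plain blue plastic card, 110 (its x) x 160 (its y) x 4 mm, 0.06-0.11 kg, flat on the desk, too wide to grip. Origin: centre of its underside. Tips pressing with 10 to 20 N carry it along; a lighter press slips once it meets the stop. It cracks above 50 N. It starts under the stand, its +y short edge 3 to 7 mm behind the stand's front edge and nearly parallel to it.
- stand: Loose aluminium laptop stand, 1.4 kg, 260 mm wide (its y), its low front towards the holder. Origin: on the desk under the middle of its front edge; +x points to its rear. The slatted deck (12 mm slats, 14 mm gaps) rises rearwards at 0.30 rad for 190 mm. Legs and feet lie at |y| 116 to 130 mm, x 40 to 190 mm, a low bar joins them at the rear. Between them the front is open.
- stand_edge (a point): Middle of the underside of the stand's front edge, 66 mm above the desk; the deck there is 6 mm thick. Two 22 mm wide lips on this edge, 112 mm to either side, rise 20 mm above this point. Fingers that lean over by about 40 degrees, the hand away from the stand, reach some 25 mm in under it; upright ones do not reach the card.
- holder: Clear acrylic document holder fixed to the desk. Origin: on the desk, middle of its mouth; +y points into the pocket. No floor: the card slides on the desk between walls 120 mm apart (x = +-60 mm), 18 mm high, under a clear roof from y = 0 to 126 mm (underside 14, top 18 mm up). Lips 12 mm high flare out from the mouth to x = +-91, y = -53 mm. An upright clear plate, 60 mm tall, stands at y = 150 mm.
- holder_home (a point): On the desk, 20 mm inside the holder's mouth: where the centre of the card's underside lies when the card is home, its long side (y) along the holder's y. Either end may lead. Its last 60 mm then stay outside the mouth, where it can be pressed. A card drawn from a point ahead of its middle follows in line; one pushed from behind it tends to turn aside.
- stop (a joint): Orange sliding stop inside the pocket, 112 mm wide and 11 mm high: how far it has been pushed in, in m, from 0 to 0.025 (fully home, against its end). It slides stiffly (about 2.5 N) and stays where it is left. Its face stands at holder y = 75 mm + this value.
- stop_face (a point): Middle of the stop's front face, which the card's leading short edge meets.
- jar: Closed cork-topped glass jar, 72 mm diameter, 127 mm tall, 0.35 kg; bystander. Origin at the centre of its underside.
- highlighter: Yellow highlighter lying along its x, 126 mm long, 22 mm wide, 20 mm high; bystander. Origin at the underside near its middle.
- folder: Red rigid folder, 225 mm wide (its y) and 210 mm tall, held upright in a black steel spring clip on a 75 x 110 mm foot; bystander. Origin at the centre of its underside.
- mug: Blue mug, 82 mm diameter, 95 mm tall, handle at its +y; bystander. Origin at the centre of its underside.
- notes: Yellow note block 76 x 76 x 35 mm; bystander. Origin at the centre of its underside.
- stapler: Black and grey stapler, 45 x 150 (its y) x 36 mm; bystander. Origin at the centre of its underside.

How it is judged (in metres and radians):
On the way:
1. the card has been drawn out from under the stand's front edge, flat on the desk (x of card in the frame of stand below -0.072 m and angle between card's own z axis and vertical below 0.1 rad), for 0.1 s.
At the end, for the whole second after the job is handed in: The stop is pushed at least 21 of its 25 mm in; the card lies flat on the desk in the pocket, its centre at least 13 mm inside the mouth (20 mm when home), within 8 mm of the pocket's middle line and 0.09 rad of its direction, at rest (value of joint stop above 0.021 m and y of card in the frame of holder above 0.013 m and x of card in the frame of holder between -0.008 and 0.008 m and angle between the y axis of card and the y axis of holder, either way round below 0.09 rad and angle between card's own z axis and vertical below 0.05 rad and height (world z) of card below 0.004 m and linear speed of card below 0.01 m/s); the robot touches nothing.
It fails at once if the card is pressed harder than 50 N (contact force between the fingers and card above 50 N).
It fails at once if the card is lifted off the desk (height (world z) of card above 0.025 m).
It fails at once if the laptop stand is shifted by more than 15 mm (distance of stand from where it was at the start of the episode above 0.015 m).
It fails at once if a bystander is shifted by more than 20 mm (distance of any of jar, highlighter, folder, mug, notes, stapler from where it was at the start of the episode above 0.02 m).
It also fails if it takes over 72 s, if anything falls off the work surface, if the arm or the gripper's body presses on something with over 40 N, if the wrist force passes 120 N, or if a joint passes its speed limit or range.

ROBOT

A 6-joint arm with a two-finger parallel gripper is mounted at the origin on the work surface. World frame = base frame: x ahead of the robot, y to its left, z up, the work surface at z = 0. Lengths are in m, angles in degrees, forces in N, time in s.
With the tool pointing down it reaches from about 0.275 to 0.75 m from the base axis. Payload 10.2 kg.
Tool frame: the origin (TCP) lies midway between the tips of the shut fingers; the grasp point (between the pads) lies arm.hold_point_z behind it (arm.hold_point_z is the distance from the TCP to the grasp point, in m); z points along the fingers, y is the line along which they close (so a half turn about z gives the same grasp; the last joint's range is limited). The gripper opens to 88 mm and grips with 3 to 60 N. Pads are 18 mm wide; open, the fingers measure 123 mm over their backs; the gripper's body (75 mm by 187 mm) begins 45 mm behind the grasp point.
Start: joints at [-81.039, 17.928, 85.812, -0, 76.261, -12.8], TCP at [0.195, -0.488, 0.239] pointing down, gripper open.
Joint ranges: [-168.41, 168.41], [-55.51, 124.54], [10.69, 146.95], [-70.63, 250.63], [1, 178], [-165.06, 165.06]. Speed limits (degrees/s): [136.94, 136.94, 172.46, 180, 180, 180].

INTERFACE

Orientations are given as [roll, pitch, yaw] about the fixed x, y, z axes, in that order (R = Rz(yaw) Ry(pitch) Rx(roll)).
In Python, from rig import arm, imaging, ticket, nets gives the robot as it stands.
- The arm moves only by the tool jog_arm, never from a script. Its argument "deltas" is a list of rows, each an object of numbers: "fingers": the closure in counts, from 0 (fully open) to 255 (shut); "x", "y", "z": the shift along the tool's x, y, z in m; "yaw": the turn about the tool's z in rad. A call has 1 to 10 rows; each row is the pose to reach, as a shift and turn from the pose commanded when the call began, along the tool's axes at that moment; what a row does not reach only later rows make up. A row lasts 1/12 s, in which the tool goes at most 41.7 mm and 7.16 degrees, less where a joint would pass 70% of its speed; a pose out of reach is approached as far as the arm can. A call with a gripper value outside its range is refused whole. The fingers move at their own pace and stop on an object; the grip force is fixed at half the most. Time passes only in rows, so rows that repeat a pose let the fingers close. It gives the time, the measured TCP pose, the force, the opening and the grip force at its end, in the units of the state.
- arm.get_obs(): the state, without advancing time (a new reading comes with each control period).
- imaging.snapshot(name): name is "side" or "top" or "wrist"; returns the picture (420x560x3 uint8, red, green, blue); there is no depth.
- imaging.camera_params(name): a dict with "K" (3x3 intrinsics, pixels), "k1" (the pictures are not rectified: a ray, as slopes to the right and down, at radius r is drawn at 1 + k1 r^2 times it, then the intrinsics apply), "R" (3x3) and "t" (3): a world point X has camera coordinates R X + t. Camera axes: x right, y down, z forward; pixel columns grow to the right and rows downward; lengths in m; the calibration is good to about 2 mm. A picture is of the moment at which its call begins: read the wrist's pose just before it. camera_params takes no time and is no camera call; for the wrist camera it gives the pose at the moment of the call.
- ticket.close_job(): hands the job in; it is judged then, once.
Trained networks look in the newest picture that a camera, given by its name, has taken for a name from the list of things; names that differ only in an ending like _2 or _b are one class to them, and where a whole thing is asked for, a point or a joint stands for the part that bears it (a point fixed in the world has none). Each returns a list of dicts, best first, with "p" (0 to 1); they miss things now and then, are a little off and sometimes report something else, mostly with a low value. They report only what shows in the picture. A call takes as long as a camera call.
- nets.regions_of(camera, target): "region" (420x560 bool, what is visible of it) and "pixel" ([column, row] in pixels, amid what is visible of it).
The state is a dict: "time": time; "joints": joint angles; "qvel": joint speeds; "joint_efforts": joint torques, N m; "eef_pos": TCP position; "eef_rot": TCP orientation; "wrist_force": force on the tool from outside, world axes, zero at the start; "torque": the same for the moment, N m; "opening": finger opening in m; "finger_force": force on a finger pad.
Only numpy, scipy, OpenCV 4.12 (cv2) and the standard library are available. Lean on these libraries where they do the work, as an engineer would, in place of code of your own. Each camera call takes 0.05 s, during which the arm holds its last target. There are 200 camera calls.

## Working session

There is one attempt and no reset: what is moved stays moved. The work goes in short steps, Python scripts to look and compute and a tool call to move; the robot and the scene stay as the last step left them, time stands still between calls to the robot, and variables do not carry over. Pictures are saved under pics/ and viewed, at most 13 in all, crops included, and the job is handed in when it is done.

Besides the shell and the picture viewer there is one more tool, called after "Request:" as name([rows], argument=value, ...), one row to a line, values as JSON. jog_arm: Moves the arm, as the interface text tells. Its arguments: {"type":"object","properties":{"deltas":{"type":"array","items":{"type":"object","properties":{"fingers":{"type":"number"},"x":{"type":"number"},"y":{"type":"number"},"z":{"type":"number"},"yaw":{"type":"number"}}}}},"required":["deltas"]}

```bash
mkdir -p pics; cat > h.py <<'E'
import numpy as np, cv2
from rig import arm, imaging, ticket, nets
def snap(n,f=None):
    im=imaging.snapshot(n)
    if f: cv2.imwrite('pics/'+f,im[:,:,::-1])
    return im
def ray(n,px,P=None):
    P=P or imaging.camera_params(n);K=np.array(P['K']);k=P['k1']
    d=np.linalg.solve(K,[px[0],px[1],1.])[:2];u=d.copy()
    for _ in range(20): u=d/(1+k*(u@u))
    R=np.array(P['R']);t=np.array(P['t'])
    return -R.T@t, R.T@np.array([u[0],u[1],1.])
def at(n,px,z=0.,P=None):
    o,d=ray(n,px,P);return o+d*(z-o[2])/d[2]
def proj(n,X,P=None):
    P=P or imaging.camera_params(n);c=np.array(P['R'])@np.array(X)+np.array(P['t']);u=c[:2]/c[2]
    u=u*(1+P['k1']*(u@u));q=np.array(P['K'])@[u[0],u[1],1];return q[:2]
E
python3 - <<'E'
from h import *
for n in ['side','top']:
    snap(n,n+'0.png')
    for t in ['card','stand','holder','stop','jar','highlighter','folder','mug','notes','stapler']:
        for r in nets.regions_of(n,t)[:2]:
            print(n,t,round(r['p'],2),r['pixel'],at(n,r['pixel'],0.).round(3),r['region'].sum())
print(arm.get_obs(), arm.hold_point_z)
E
```

```text
side card 0.73 [304.1, 219.3] [ 0.539 -0.133  0.   ] 603
side stand 0.63 [308.0, 186.6] [ 0.651 -0.315  0.   ] 3910
side holder 0.8 [218.9, 288.8] [0.515 0.245 0.   ] 3918
side jar 0.8 [217.3, 193.7] [ 0.848 -0.079  0.   ] 1019
side highlighter 0.25 [315.2, 186.9] [ 0.631 -0.33   0.   ] 4047
side folder 0.74 [155.9, 206.8] [0.93  0.104 0.   ] 6127
side mug 0.7 [309.7, 188.5] [ 0.638 -0.308 -0.   ] 4171
side notes 0.96 [171.6, 353.7] [0.453 0.432 0.   ] 2013
side stapler 0.47 [335.2, 164.1] [ 0.678 -0.538  0.   ] 134
top card 0.87 [313.2, 229.3] [ 0.542 -0.172  0.   ] 578
top stand 0.78 [316.2, 221.1] [ 0.568 -0.182  0.   ] 3843
top holder 0.98 [177.3, 243.3] [0.489 0.259 0.   ] 2477
top stop 0.28 [312.0, 228.1] [ 0.545 -0.168  0.   ] 644
top highlighter 0.49 [185.7, 179.4] [0.698 0.243 0.   ] 263
top folder 0.58 [192.5, 149.4] [0.801 0.225 0.   ] 2006
top mug 0.83 [417.4, 256.7] [ 0.46  -0.501  0.   ] 869
top notes 0.21 [309.7, 228.7] [ 0.543 -0.161  0.   ] 644
top stapler 0.56 [404.6, 191.3] [ 0.672 -0.469  0.   ] 669
{'time': 1.1, 'joints': array([-8.10401294e+01,  1.79286439e+01,  8.58137786e+01, -1.89798818e-03,
        7.62609279e+01, -1.28015898e+01]), 'qvel': array([-0.03494931,  0.01238744,  0.10332624,  0.00663776,  0.06547594,
       -0.01001698]), 'joint_efforts': array([ 4.90776965e-04, -4.02120781e+01, -2.52413356e+01,  6.94429222e-02,
        3.19528591e-02, -9.22050020e-06]), 'eef_pos': array([ 0.19460534, -0.48759072,  0.23870065]), 'eef_rot': array([-1.79996324e+02,  1.05544770e-03,  2.17619113e+01]), 'wrist_force': array([ 0.39500796, -0.43557309, -0.55092841]), 'torque': array([ 0.06050619,  0.00150458, -0.03086429]), 'finger_force': 0.0, 'opening': 0.08804618716020042} 0.0187
```

View pics/top0.png

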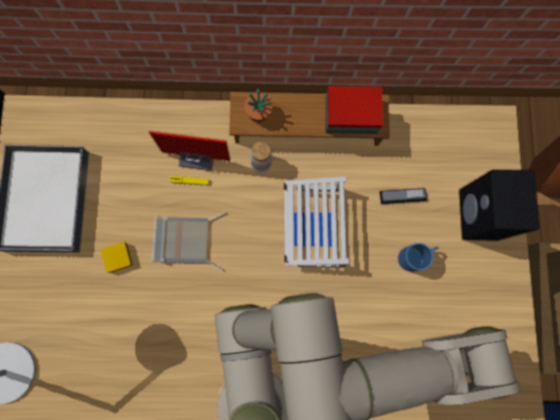

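View pics/side0.png

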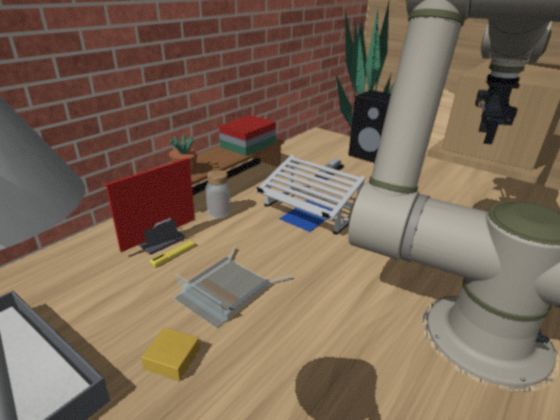

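Image check: in the top view the holder is at about (180, 240) with its mouth to the right. The stand's front edge is at column ~286, and blue card stripes show through the slats at columns 293–335. Jogging offers no tilt, so I'll see what the arm does at the edge of its reach towards -y, which might lean the hand.

Request:
jog_arm([
  {"x": -0.03,"y": 0.03},
  {"x": -0.06,"y": 0.06},
  {"x": -0.09,"y": 0.09},
  {"x": -0.12,"y": 0.12},
  {"x": -0.15,"y": 0.15},
  {"x": -0.18,"y": 0.18},
  {"x": -0.21,"y": 0.21},
  {"x": -0.24,"y": 0.24},
  {"x": -0.27,"y": 0.27},
  {"x": -0.3,"y": 0.3},
])

```text
validation failed for argument at $.de...
```

Request:
jog_arm([
  {"x": -0.03,"y": 0.03,"z": 0,"yaw": 0,"fingers": 255},
  {"x": -0.06,"y": 0.06,"z": 0,"yaw": 0,"fingers": 255},
  {"x": -0.09,"y": 0.09,"z": 0,"yaw": 0,"fingers": 255},
  {"x": -0.12,"y": 0.12,"z": 0,"yaw": 0,"fingers": 255},
  {"x": -0.15,"y": 0.15,"z": 0,"yaw": 0,"fingers": 255},
  {"x": -0.18,"y": 0.18,"z": 0,"yaw": 0,"fingers": 255},
  {"x": -0.21,"y": 0.21,"z": 0,"yaw": 0,"fingers": 255},
  {"x": -0.24,"y": 0.24,"z": 0,"yaw": 0,"fingers": 255},
  {"x": -0.27,"y": 0.27,"z": 0,"yaw": 0,"fingers": 255},
  {"x": -0.3,"y": 0.3,"z": 0,"yaw": 0,"fingers": 255},
])

```text
time: 1.93
eef_pos: [0.0424, -0.7954, 0.2147]
eef_rot: [179.8, -0.1, 21.8]
wrist_force: [0.3, -1.5, -2.1]
opening: 0.0238
finger_force: 0.0
```

```bash
python3 - <<'E'
from h import *
o=arm.get_obs();print(o['eef_pos'],o['eef_rot'],o['joints'])
E
```

```text
[ 0.04236542 -0.79537273  0.21469738] [ 1.79810567e+02 -9.82568259e-02  2.17604553e+01] [-95.40172614  63.73029284  11.0072552    0.18015065 105.13869306
 -27.11478364]
```

Request:
jog_arm([
  {"x": -0.012,"y": 0.03,"z": 0,"yaw": 0,"fingers": 255},
  {"x": -0.024,"y": 0.06,"z": 0,"yaw": 0,"fingers": 255},
  {"x": -0.036,"y": 0.09,"z": 0,"yaw": 0,"fingers": 255},
  {"x": -0.048,"y": 0.12,"z": 0,"yaw": 0,"fingers": 255},
  {"x": -0.048,"y": 0.12,"z": 0,"yaw": 0,"fingers": 255},
])

```text
time: 2.35
eef_pos: [0.0391, -0.812, 0.1996]
eef_rot: [177.4, 0.9, 21.8]
wrist_force: [-0.3, 0.2, -0.2]
opening: 0.0005
finger_force: 0.0
```

Request:
jog_arm([
  {"x": -0.012,"y": 0.03,"z": 0,"yaw": 0,"fingers": 255},
  {"x": -0.024,"y": 0.06,"z": 0,"yaw": 0,"fingers": 255},
  {"x": -0.036,"y": 0.09,"z": 0,"yaw": 0,"fingers": 255},
  {"x": -0.048,"y": 0.12,"z": 0,"yaw": 0,"fingers": 255},
  {"x": -0.06,"y": 0.15,"z": 0,"yaw": 0,"fingers": 255},
  {"x": -0.072,"y": 0.18,"z": 0,"yaw": 0,"fingers": 255},
  {"x": -0.084,"y": 0.21,"z": 0,"yaw": 0,"fingers": 255},
  {"x": -0.096,"y": 0.24,"z": 0,"yaw": 0,"fingers": 255},
  {"x": -0.096,"y": 0.24,"z": 0,"yaw": 0,"fingers": 255},
  {"x": -0.096,"y": 0.24,"z": 0,"yaw": 0,"fingers": 255},
])

```text
time: 3.18
eef_pos: [0.0314, -0.8296, 0.1599]
eef_rot: [176.1, 1.4, 21.7]
wrist_force: [0.3, -0.5, -0.4]
opening: 0.0004
finger_force: 0.0
```

```bash
python3 - <<'E'
from h import *
o=arm.get_obs();print(o['eef_pos'],o['eef_rot'],o['joints'])
from scipy.spatial.transform import Rotation as R
print(R.from_euler('xyz',o['eef_rot'],degrees=True).as_matrix().round(3))
E
```

```text
[ 0.03135136 -0.82959409  0.15991809] [176.07618217   1.35785261  21.71104302] [-96.07866663  67.84941677  10.7477538    0.63480313  97.29855469
 -27.73301724]
[[ 0.929  0.371  0.003]
 [ 0.37  -0.926 -0.072]
 [-0.024  0.068 -0.997]]
```

Request:
jog_arm([
  {"x": 0,"y": 0,"z": -0.04,"yaw": 0,"fingers": 255},
  {"x": 0,"y": 0,"z": -0.08,"yaw": 0,"fingers": 255},
  {"x": 0,"y": 0,"z": -0.12,"yaw": 0,"fingers": 255},
  {"x": 0,"y": 0,"z": -0.16,"yaw": 0,"fingers": 255},
  {"x": 0,"y": 0,"z": -0.2,"yaw": 0,"fingers": 255},
  {"x": 0,"y": 0,"z": -0.24,"yaw": 0,"fingers": 255},
  {"x": 0,"y": 0,"z": -0.28,"yaw": 0,"fingers": 255},
  {"x": 0,"y": 0,"z": -0.32,"yaw": 0,"fingers": 255},
  {"x": 0,"y": 0,"z": -0.36,"yaw": 0,"fingers": 255},
  {"x": 0,"y": 0,"z": -0.4,"yaw": 0,"fingers": 255},
])

```text
time: 4.02
eef_pos: [0.027, -0.7173, 0.4231]
eef_rot: [174.9, 1.8, 21.7]
wrist_force: [0.2, -0.2, 0.1]
opening: 0.0006
finger_force: 0.0
```

```bash
python3 - <<'E'
from h import *
o=arm.get_obs();print(o['eef_pos'],o['eef_rot'],o['joints'])
E
```

```text
[ 0.02704454 -0.71731308  0.42312128] [174.93925319   1.77194131  21.68253676] [-97.48782703  47.84325406  10.72081803   1.02776019 116.15079564
 -28.75311573]
```

Request:
jog_arm([
  {"x": -0.37,"y": 0.93,"z": 0,"yaw": 0,"fingers": 255},
  {"x": -0.37,"y": 0.93,"z": 0,"yaw": 0,"fingers": 255},
  {"x": -0.37,"y": 0.93,"z": 0,"yaw": 0,"fingers": 255},
])

```text
time: 4.27
eef_pos: [0.0241, -0.7517, 0.3769]
eef_rot: [173.8, 2.2, 21.6]
wrist_force: [-0.2, -0.6, -0.9]
opening: 0.0003
finger_force: 0.0
```

Request:
jog_arm([
  {"x": -0.37,"y": 0.93,"z": 0,"yaw": 0,"fingers": 255},
  {"x": -0.37,"y": 0.93,"z": 0,"yaw": 0,"fingers": 255},
  {"x": -0.37,"y": 0.93,"z": 0,"yaw": 0,"fingers": 255},
])

```text
time: 4.52
eef_pos: [0.0215, -0.7785, 0.3388]
eef_rot: [172.6, 2.6, 21.6]
wrist_force: [-0.4, 0.0, 1.0]
opening: 0.0001
finger_force: 0.0
```

Request:
jog_arm([
  {"x": -0.37,"y": 0.93,"z": 0,"yaw": 0,"fingers": 255},
])

```text
time: 4.6
eef_pos: [0.0208, -0.7889, 0.3291]
eef_rot: [171.5, 3.0, 21.5]
wrist_force: [0.1, -1.4, -0.3]
opening: 0.0007
finger_force: 0.0
```

Request:
jog_arm([
  {"x": -0.37,"y": 0.93,"z": 0,"yaw": 0,"fingers": 255},
])

```text
time: 4.68
eef_pos: [0.0201, -0.7991, 0.3209]
eef_rot: [170.3, 3.4, 21.5]
wrist_force: [0.6, -0.7, -0.4]
opening: 0.0004
finger_force: 0.0
```

Request:
jog_arm([
  {"x": -0.37,"y": 0.93,"z": 0,"yaw": 0,"fingers": 255},
])

```text
time: 4.77
eef_pos: [0.0193, -0.8085, 0.3135]
eef_rot: [169.1, 3.9, 21.4]
wrist_force: [1.0, 0.2, 0.0]
opening: 0.0002
finger_force: 0.0
```

Request:
jog_arm([
  {"x": -0.37,"y": 0.93,"z": 0,"yaw": 0,"fingers": 255},
])

```text
time: 4.85
eef_pos: [0.0187, -0.8173, 0.3072]
eef_rot: [167.9, 4.3, 21.3]
wrist_force: [0.1, 0.3, -0.2]
opening: 0.0009
finger_force: 0.0
```

Request:
jog_arm([
  {"x": -0.37,"y": 0.93,"z": 0,"yaw": 0,"fingers": 255},
])

```text
time: 4.93
eef_pos: [0.018, -0.8257, 0.302]
eef_rot: [166.7, 4.7, 21.2]
wrist_force: [-0.5, 1.0, -0.7]
opening: 0.0003
finger_force: 0.0
```

Request:
jog_arm([
  {"x": -0.37,"y": 0.93,"z": 0,"yaw": 0,"fingers": 255},
])

```text
time: 5.02
eef_pos: [0.0173, -0.8336, 0.2979]
eef_rot: [165.5, 5.2, 21.1]
wrist_force: [-1.1, 0.6, -0.5]
opening: 0.0004
finger_force: 0.0
```

Request:
jog_arm([
  {"x": -0.37,"y": 0.93,"z": 0,"yaw": 0,"fingers": 255},
])

```text
time: 5.1
eef_pos: [0.0167, -0.841, 0.2948]
eef_rot: [164.2, 5.6, 21.0]
wrist_force: [0.8, -0.3, 0.0]
opening: 0.0007
finger_force: 0.0
```

Request:
jog_arm([
  {"x": -0.37,"y": 0.93,"z": 0,"yaw": 0,"fingers": 255},
])

```text
time: 5.18
eef_pos: [0.0161, -0.848, 0.2928]
eef_rot: [163.0, 6.1, 20.8]
wrist_force: [0.2, 0.6, -0.6]
opening: 0.0003
finger_force: 0.0
```

Request:
jog_arm([
  {"x": -0.37,"y": 0.93,"z": 0,"yaw": 0,"fingers": 255},
])

```text
time: 5.27
eef_pos: [0.0155, -0.8546, 0.2919]
eef_rot: [161.7, 6.5, 20.7]
wrist_force: [0.3, -0.0, -0.5]
opening: 0.0006
finger_force: 0.0
```

Request:
jog_arm([
  {"x": -0.37,"y": 0.93,"z": 0,"yaw": 0,"fingers": 255},
])

```text
time: 5.35
eef_pos: [0.0149, -0.8608, 0.2919]
eef_rot: [160.5, 7.0, 20.5]
wrist_force: [-0.2, 1.1, 0.1]
opening: 0.0005
finger_force: 0.0
```

```bash
python3 - <<'E'
from h import *
o=arm.get_obs();print(o['eef_pos'],o['eef_rot'],o['joints'])
from scipy.spatial.transform import Rotation as R
print(R.from_euler('xyz',o['eef_rot'],degrees=True).as_matrix().round(3))
# stand geometry from the top picture: lips/edge and card region
im=snap('top','top1.png')
for t in ['stand','holder','stop']:
    for r in nets.regions_of('top',t)[:1]:
        m=r['region'].astype(np.uint8)
        c=max(cv2.findContours(m,0,2)[0],key=cv2.contourArea)
        print(t,r['p'],cv2.minAreaRect(c),cv2.boxPoints(cv2.minAreaRect(c)).round(1).tolist())
x=[cv2.resize(im[200:280,140:240],(800,640),interpolation=2)[:600],cv2.resize(im[170:275,270:360],(600,600),interpolation=2)]
cv2.imwrite('pics/c1.png',cv2.resize(im[165:285,145:365],(800,436),interpolation=2)[:,:,::-1])
E
```

```text
[ 0.01493884 -0.860839    0.29185517] [160.47095394   6.97032112  20.53706863] [-97.72860824  59.34873389  10.74281891   3.30036763  89.47294784
 -28.90200091]
[[ 0.93   0.369  0.01 ]
 [ 0.348 -0.868 -0.353]
 [-0.121  0.332 -0.936]]
stand 0.87 ((316.0, 221.5), (89.0, 64.0), 90.0) [[284.0, 177.0], [348.0, 177.0], [348.0, 266.0], [284.0, 266.0]]
holder 0.87 ((187.53497314453125, 238.18048095703125), (70.13157653808594, 58.07743453979492), 3.066485643386841) [[151.0, 265.29998779296875], [154.10000610351562, 207.3000030517578], [224.10000610351562, 211.10000610351562], [221.0, 269.1000061035156]]
```

View pics/c1.png

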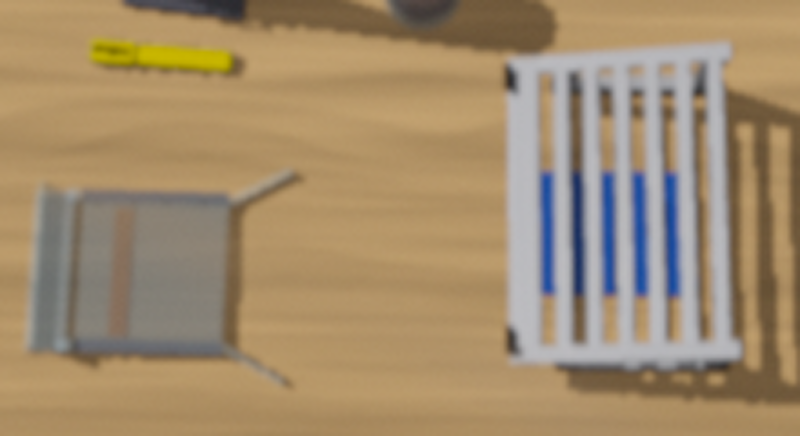

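The crop shows the stand's front edge at crop column ~509 (rows 60–355), the holder mouth at column ~233 (rows 195–352) and the lip ends at (297,173) and (290,383). The lean builds up at about 1.2° per one-row call, so I'll carry on.

Request:
jog_arm([
  {"x": -0.37,"y": 0.93,"z": 0,"yaw": 0,"fingers": 255},
])

```text
time: 5.63
eef_pos: [0.0146, -0.8662, 0.2947]
eef_rot: [159.2, 7.4, 20.4]
wrist_force: [-0.1, -0.1, 0.1]
opening: 0.0002
finger_force: 0.0
```

Request:
jog_arm([
  {"x": -0.37,"y": 0.93,"z": 0,"yaw": 0,"fingers": 255},
])

```text
time: 5.72
eef_pos: [0.014, -0.8721, 0.2965]
eef_rot: [157.8, 7.9, 20.2]
wrist_force: [-1.0, -0.9, -1.1]
opening: 0.0003
finger_force: 0.0
```

Request:
jog_arm([
  {"x": -0.37,"y": 0.93,"z": 0,"yaw": 0,"fingers": 255},
])

```text
time: 5.8
eef_pos: [0.0134, -0.8772, 0.2992]
eef_rot: [156.5, 8.4, 20.0]
wrist_force: [-1.3, 0.1, 0.2]
opening: 0.0003
finger_force: 0.0
```

Request:
jog_arm([
  {"x": -0.37,"y": 0.93,"z": 0,"yaw": 0,"fingers": 255},
])

```text
time: 5.88
eef_pos: [0.0128, -0.8819, 0.3028]
eef_rot: [155.3, 8.8, 19.8]
wrist_force: [-0.0, 0.7, 0.6]
opening: 0.0003
finger_force: 0.0
```

Request:
jog_arm([
  {"x": -0.37,"y": 0.93,"z": 0,"yaw": 0,"fingers": 255},
])

```text
time: 5.97
eef_pos: [0.0123, -0.8863, 0.3073]
eef_rot: [154.0, 9.2, 19.6]
wrist_force: [-0.4, -0.3, 0.0]
opening: 0.0002
finger_force: 0.0
```

Request:
jog_arm([
  {"x": -0.37,"y": 0.93,"z": 0,"yaw": 0,"fingers": 255},
])

```text
time: 6.05
eef_pos: [0.0118, -0.8902, 0.3127]
eef_rot: [152.7, 9.6, 19.4]
wrist_force: [0.3, -0.3, -0.4]
opening: 0.0002
finger_force: 0.0
```

Request:
jog_arm([
  {"x": -0.37,"y": 0.93,"z": 0,"yaw": 0,"fingers": 255},
])

```text
time: 6.13
eef_pos: [0.0114, -0.8938, 0.3187]
eef_rot: [151.4, 10.1, 19.1]
wrist_force: [-0.6, -0.1, -1.5]
opening: 0.0003
finger_force: 0.0
```

Request:
jog_arm([
  {"x": -0.37,"y": 0.93,"z": 0,"yaw": 0,"fingers": 255},
])

```text
time: 6.22
eef_pos: [0.011, -0.897, 0.3254]
eef_rot: [150.2, 10.5, 18.9]
wrist_force: [0.1, -0.1, 0.1]
opening: 0.0003
finger_force: 0.0
```

Request:
jog_arm([
  {"x": -0.37,"y": 0.93,"z": 0,"yaw": 0,"fingers": 255},
])

```text
time: 6.3
eef_pos: [0.0105, -0.8999, 0.3327]
eef_rot: [148.9, 10.9, 18.7]
wrist_force: [0.3, -0.1, -0.0]
opening: 0.001
finger_force: 0.0
```

Request:
jog_arm([
  {"x": -0.37,"y": 0.93,"z": 0,"yaw": 0,"fingers": 255},
])

```text
time: 6.38
eef_pos: [0.0101, -0.9024, 0.3406]
eef_rot: [147.7, 11.3, 18.4]
wrist_force: [0.5, 0.5, -0.3]
opening: 0.0006
finger_force: 0.0
```

Request:
jog_arm([
  {"x": -0.37,"y": 0.93,"z": 0,"yaw": 0,"fingers": 255},
])

```text
time: 6.47
eef_pos: [0.0096, -0.9046, 0.3491]
eef_rot: [146.4, 11.7, 18.2]
wrist_force: [0.1, -0.1, 0.1]
opening: 0.0004
finger_force: 0.0
```

Request:
jog_arm([
  {"x": -0.37,"y": 0.93,"z": 0,"yaw": 0,"fingers": 255},
])

```text
time: 6.55
eef_pos: [0.0092, -0.9064, 0.3582]
eef_rot: [145.2, 12.0, 17.9]
wrist_force: [0.3, -0.5, -0.1]
opening: 0.0001
finger_force: 0.0
```

Request:
jog_arm([
  {"x": -0.37,"y": 0.93,"z": 0,"yaw": 0,"fingers": 255},
])

```text
time: 6.63
eef_pos: [0.0088, -0.9078, 0.3678]
eef_rot: [143.9, 12.4, 17.6]
wrist_force: [-0.5, -0.3, 0.0]
opening: 0.0001
finger_force: 0.0
```

Request:
jog_arm([
  {"x": -0.37,"y": 0.93,"z": 0,"yaw": 0,"fingers": 255},
])

```text
time: 6.72
eef_pos: [0.0084, -0.9089, 0.3779]
eef_rot: [142.7, 12.8, 17.3]
wrist_force: [-0.0, 0.8, 0.5]
opening: 0.0003
finger_force: 0.0
```

```bash
python3 - <<'E'
from h import *
o=arm.get_obs();print(o['time'],o['eef_pos'],o['eef_rot'],o['joints'])
from scipy.spatial.transform import Rotation as R
print(R.from_euler('xyz',o['eef_rot'],degrees=True).as_matrix().round(3))
s=220/800
f=lambda u,v,z:print((u,v),z,at('top',(145+s*(u+.5)-.5,165+s*(v+.5)-.5),z).round(4))
print('stand lips');f(512,62,.086);f(512,350,.086);f(507,70,.07);f(510,340,.07)
print('holder mouth roof');f(231,196,.018);f(235,352,.018)
print('lip ends');f(297,173,.012);f(290,383,.012)
print('back wall outer');f(75,190,.018);f(70,350,.018)
print('stop');f(132,208,.011);f(128,337,.011)
print('card x edges thru gap');f(640,172,.004);f(640,296,.004)
E
```

```text
6.7167 [ 0.00836467 -0.90891028  0.37790901] [142.65773733  12.78855705  17.34054797] [-98.49665567  55.82926879  10.7405881    6.30560508  74.75119081
 -29.6974808 ]
[[ 0.931  0.365  0.013]
 [ 0.291 -0.719 -0.631]
 [-0.221  0.592 -0.775]]
stand lips
(512, 62) 0.086 [ 0.675  -0.0781  0.086 ]
(512, 350) 0.086 [ 0.4313 -0.0803  0.086 ]
(507, 70) 0.07 [ 0.672  -0.0746  0.07  ]
(510, 340) 0.07 [ 0.441  -0.0793  0.07  ]
holder mouth roof
(231, 196) 0.018 [0.5674 0.1628 0.018 ]
(235, 352) 0.018 [0.432  0.1539 0.018 ]
lip ends
(297, 173) 0.012 [0.59   0.1065 0.012 ]
(290, 383) 0.012 [0.4068 0.1065 0.012 ]
back wall outer
(75, 190) 0.018 [0.5704 0.2981 0.018 ]
(70, 350) 0.018 [0.4316 0.2944 0.018 ]
stop
(132, 208) 0.011 [0.5565 0.2492 0.011 ]
(128, 337) 0.011 [0.4441 0.2469 0.011 ]
card x edges thru gap
(640, 172) 0.004 [ 0.5979 -0.1957  0.004 ]
(640, 296) 0.004 [ 0.4878 -0.1952  0.004 ]
```

```bash
cat >> h.py <<'E'
from scipy.spatial.transform import Rotation as Ro
def pose():
    o=arm.get_obs();return o,Ro.from_euler('xyz',o['eef_rot'],degrees=True).as_matrix()
def totool(target):
    o,R=pose();return (R.T@(np.array(target)-o['eef_pos'])).round(4)
E
python3 - <<'E'
from h import *
o,R=pose();P=imaging.camera_params('wrist');c=-np.array(P['R']).T@np.array(P['t'])
print('cam in tool',R.T@(c-o['eef_pos']),'axes in tool\n',(R.T@np.array(P['R']).T).round(2))
print(totool([.25,-.5,.38]),totool([.52,-.02,.36]), o['qvel'])
E
```

```text
cam in tool [ 0.08286851 -0.00037199 -0.14613527] axes in tool
 [[ 0.   -0.95 -0.32]
 [ 1.    0.   -0.  ]
 [ 0.   -0.32  0.95]]
[ 0.3433 -0.2045 -0.2567] [ 0.7386 -0.4628 -0.5409] [-0.95971388 -6.3139337  -0.14977831  2.76448259 -8.82942464 -0.74274546]
```

Request:
jog_arm([
  {"x": 0.028,"y": -0.018,"z": -0.021,"yaw": 0,"fingers": 255},
  {"x": 0.056,"y": -0.036,"z": -0.042,"yaw": 0,"fingers": 255},
  {"x": 0.084,"y": -0.054,"z": -0.063,"yaw": 0,"fingers": 255},
  {"x": 0.112,"y": -0.071,"z": -0.083,"yaw": 0,"fingers": 255},
  {"x": 0.14,"y": -0.089,"z": -0.104,"yaw": 0,"fingers": 255},
  {"x": 0.168,"y": -0.107,"z": -0.125,"yaw": 0,"fingers": 255},
  {"x": 0.196,"y": -0.125,"z": -0.146,"yaw": 0,"fingers": 255},
  {"x": 0.224,"y": -0.143,"z": -0.167,"yaw": 0,"fingers": 255},
  {"x": 0.252,"y": -0.16,"z": -0.187,"yaw": 0,"fingers": 255},
  {"x": 0.28,"y": -0.178,"z": -0.208,"yaw": 0,"fingers": 255},
])

```text
time: 7.55
eef_pos: [0.1912, -0.585, 0.3727]
eef_rot: [142.7, 12.8, 17.3]
wrist_force: [0.1, -0.8, 1.2]
opening: 0.0009
finger_force: 0.0
```

```bash
python3 - <<'E'
from h import *
o,R=pose();print(o['time'],o['eef_pos'],o['eef_rot'],o['joints'].round(1),totool([.52,-.02,.36]))
E
```

```text
7.55 [ 0.19122097 -0.58501708  0.37269067] [142.65637292  12.75031712  17.33110861] [-80.7   7.9  86.8  -7.   46.7  -9.3] [ 0.4731 -0.2939 -0.3425]
```

Request:
jog_arm([
  {"x": 0.028,"y": -0.018,"z": -0.021,"yaw": 0,"fingers": 255},
  {"x": 0.056,"y": -0.035,"z": -0.041,"yaw": 0,"fingers": 255},
  {"x": 0.084,"y": -0.053,"z": -0.061,"yaw": 0,"fingers": 255},
  {"x": 0.112,"y": -0.07,"z": -0.082,"yaw": 0,"fingers": 255},
  {"x": 0.14,"y": -0.087,"z": -0.102,"yaw": 0,"fingers": 255},
  {"x": 0.168,"y": -0.105,"z": -0.122,"yaw": 0,"fingers": 255},
  {"x": 0.196,"y": -0.122,"z": -0.143,"yaw": 0,"fingers": 255},
  {"x": 0.224,"y": -0.14,"z": -0.163,"yaw": 0,"fingers": 255},
])

```text
time: 8.22
eef_pos: [0.3464, -0.3166, 0.3677]
eef_rot: [142.6, 12.7, 17.3]
wrist_force: [0.1, -0.4, -0.2]
opening: 0.0007
finger_force: 0.0
```

```bash
python3 - <<'E'
from h import *
o,R=pose();print(o['time'],o['eef_pos'],o['eef_rot'],o['joints'].round(1),totool([.52,-.02,.36]))
E
```

```text
8.2167 [ 0.34638001 -0.31661773  0.3677005 ] [142.60971681  12.6570874   17.32055923] [-42.9  -4.1 100.  -31.9  58.8  36.1] [ 0.2496 -0.1547 -0.1788]
```

Request:
jog_arm([
  {"x": 0.025,"y": -0.015,"z": -0.018,"yaw": 0.1,"fingers": 255},
  {"x": 0.05,"y": -0.031,"z": -0.036,"yaw": 0.2,"fingers": 255},
  {"x": 0.075,"y": -0.046,"z": -0.054,"yaw": 0.3,"fingers": 255},
  {"x": 0.1,"y": -0.062,"z": -0.072,"yaw": 0.4,"fingers": 255},
  {"x": 0.125,"y": -0.077,"z": -0.089,"yaw": 0.5,"fingers": 255},
  {"x": 0.15,"y": -0.093,"z": -0.107,"yaw": 0.6,"fingers": 255},
  {"x": 0.175,"y": -0.108,"z": -0.125,"yaw": 0.7,"fingers": 255},
  {"x": 0.2,"y": -0.124,"z": -0.143,"yaw": 0.8,"fingers": 255},
  {"x": 0.225,"y": -0.139,"z": -0.161,"yaw": 0.9,"fingers": 255},
  {"x": 0.25,"y": -0.155,"z": -0.179,"yaw": 1.0,"fingers": 255},
])

```text
time: 9.05
eef_pos: [0.5204, -0.0194, 0.3596]
eef_rot: [147.2, -22.4, -29.2]
wrist_force: [0.5, -1.3, 1.1]
opening: 0.0005
finger_force: 0.0
```

Request:
jog_arm([
  {"x": 0,"y": 0,"z": 0,"yaw": 0.1,"fingers": 255},
  {"x": 0,"y": 0,"z": 0,"yaw": 0.2,"fingers": 255},
  {"x": 0,"y": 0,"z": 0,"yaw": 0.3,"fingers": 255},
  {"x": 0,"y": 0,"z": 0,"yaw": 0.4,"fingers": 255},
  {"x": 0,"y": 0,"z": 0,"yaw": 0.5,"fingers": 255},
  {"x": 0,"y": 0,"z": 0,"yaw": 0.6,"fingers": 255},
  {"x": 0,"y": 0,"z": 0,"yaw": 0.7,"fingers": 255},
  {"x": 0,"y": 0,"z": 0,"yaw": 0.8,"fingers": 255},
  {"x": 0,"y": 0,"z": 0,"yaw": 0.9,"fingers": 255},
  {"x": 0,"y": 0,"z": 0,"yaw": 0.94,"fingers": 255},
])

```text
time: 9.88
eef_pos: [0.5314, -0.0812, 0.4187]
eef_rot: [175.2, -35.8, -80.7]
wrist_force: [-0.0, 0.2, 0.9]
opening: 0.0006
finger_force: 0.0
```

```bash
python3 - <<'E'
from h import *
o,R=pose();print(o['time'],o['eef_pos'],o['eef_rot'],o['joints'].round(1));print(R.round(3))
P=imaging.camera_params('wrist');im=snap('wrist','w1.png')
r=nets.regions_of('wrist','card')
for q in r[:2]: print(q['p'],q['pixel'],at('wrist',q['pixel'],.004,P))
E
```

```text
9.8833 [ 0.53144904 -0.08121657  0.41872509] [175.18237499 -35.75218268 -80.74875722] [ -5.6  15.9  69.1 -35.7  90.1 165. ]
[[ 0.13  -0.991  0.011]
 [-0.801 -0.112 -0.588]
 [ 0.584  0.068 -0.809]]
0.68 [256.9, 230.0] [ 0.55315169 -0.20288019  0.004     ]
```

View pics/w1.png

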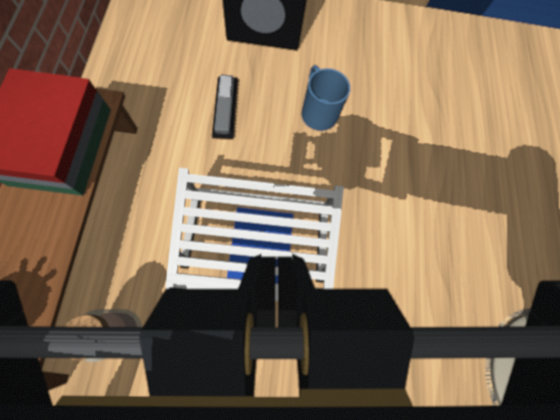

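The wrist view shows the stand at about (170–340, 170–290) with the card under it at (257,230). Joint 6 hit its limit, so I'll turn the other way, which puts the camera on the lower side of the hand.

Request:
jog_arm([
  {"x": 0,"y": 0,"z": 0,"yaw": -0.12,"fingers": 200},
  {"x": 0,"y": 0,"z": 0,"yaw": -0.24,"fingers": 200},
  {"x": 0,"y": 0,"z": 0,"yaw": -0.36,"fingers": 150},
  {"x": 0,"y": 0,"z": 0,"yaw": -0.48,"fingers": 100},
  {"x": 0,"y": 0,"z": 0,"yaw": -0.6,"fingers": 100},
  {"x": 0,"y": 0,"z": 0,"yaw": -0.72,"fingers": 100},
  {"x": 0,"y": 0,"z": 0,"yaw": -0.84,"fingers": 100},
  {"x": 0,"y": 0,"z": 0,"yaw": -0.96,"fingers": 100},
  {"x": 0,"y": 0,"z": 0,"yaw": -1.08,"fingers": 100},
  {"x": 0,"y": 0,"z": 0,"yaw": -1.2,"fingers": 100},
])

```text
time: 10.82
eef_pos: [0.5313, -0.0795, 0.4165]
eef_rot: [144.7, -8.1, -10.3]
wrist_force: [-0.3, 0.4, -0.2]
opening: 0.0534
finger_force: 0.0
```

Request:
jog_arm([
  {"x": 0,"y": 0,"z": 0,"yaw": -0.12,"fingers": 100},
  {"x": 0,"y": 0,"z": 0,"yaw": -0.24,"fingers": 100},
  {"x": 0,"y": 0,"z": 0,"yaw": -0.36,"fingers": 100},
  {"x": 0,"y": 0,"z": 0,"yaw": -0.48,"fingers": 100},
  {"x": 0,"y": 0,"z": 0,"yaw": -0.6,"fingers": 100},
  {"x": 0,"y": 0,"z": 0,"yaw": -0.72,"fingers": 100},
  {"x": 0,"y": 0,"z": 0,"yaw": -0.84,"fingers": 100},
  {"x": 0,"y": 0,"z": 0,"yaw": -0.96,"fingers": 100},
  {"x": 0,"y": 0,"z": 0,"yaw": -1.08,"fingers": 100},
  {"x": 0,"y": 0,"z": 0,"yaw": -1.2,"fingers": 100},
])

```text
time: 11.65
eef_pos: [0.5313, -0.0795, 0.4165]
eef_rot: [157.3, 28.8, 50.0]
wrist_force: [-1.0, 0.5, 0.4]
opening: 0.054
finger_force: 0.0
```

Request:
jog_arm([
  {"x": 0,"y": 0,"z": 0,"yaw": -0.12,"fingers": 100},
  {"x": 0,"y": 0,"z": 0,"yaw": -0.24,"fingers": 100},
  {"x": 0,"y": 0,"z": 0,"yaw": -0.36,"fingers": 100},
  {"x": 0,"y": 0,"z": 0,"yaw": -0.48,"fingers": 100},
  {"x": 0,"y": 0,"z": 0,"yaw": -0.6,"fingers": 100},
])

```text
time: 12.07
eef_pos: [0.5313, -0.0795, 0.4166]
eef_rot: [179.5, 36.1, 90.1]
wrist_force: [0.4, -0.2, -0.4]
opening: 0.0535
finger_force: 0.0
```

```bash
python3 - <<'E'
from h import *
o,R=pose();print(o['time'],o['eef_pos'],o['eef_rot'],o['joints'].round(1),o['opening']);print(R.round(3))
print(np.arctan2(R[0,0],-R[0,1])*-1,totool([.552,-.02,.16]),totool([.552,-.045,.06]))
E
```

```text
12.0667 [ 0.53126684 -0.07949546  0.41655343] [179.53227791  36.05089607  90.07661161] [ -5.4  16.   69.3 -35.8  90.1  -7.2] 0.05354357879404595
[[-0.001  1.     0.009]
 [ 0.808  0.006 -0.588]
 [-0.589  0.007 -0.808]]
3.140511552323823 [0.1991 0.0194 0.1726] [0.2377 0.0186 0.2681]
```

Request:
jog_arm([
  {"x": 0.025,"y": 0.003,"z": 0.022,"yaw": 0,"fingers": 100},
  {"x": 0.05,"y": 0.005,"z": 0.044,"yaw": 0,"fingers": 100},
  {"x": 0.075,"y": 0.008,"z": 0.066,"yaw": 0,"fingers": 100},
  {"x": 0.1,"y": 0.01,"z": 0.087,"yaw": 0,"fingers": 100},
  {"x": 0.125,"y": 0.013,"z": 0.109,"yaw": 0,"fingers": 100},
  {"x": 0.15,"y": 0.015,"z": 0.13,"yaw": 0,"fingers": 100},
  {"x": 0.175,"y": 0.018,"z": 0.152,"yaw": 0,"fingers": 100},
  {"x": 0.2,"y": 0.019,"z": 0.173,"yaw": 0,"fingers": 100},
  {"x": 0.218,"y": 0.019,"z": 0.22,"yaw": 0,"fingers": 100},
])

```text
time: 12.82
eef_pos: [0.5541, -0.0284, 0.1188]
eef_rot: [179.1, 36.0, 89.7]
wrist_force: [1.7, 0.8, 0.7]
opening: 0.0537
finger_force: 0.0
```

```bash
python3 - <<'E'
from h import *
o,R=pose();print(o['time'],o['eef_pos'],o['eef_rot'],o['joints'].round(1));
P=imaging.camera_params('wrist');im=snap('wrist','w2.png')
r=nets.regions_of('wrist','card')
for q in r[:2]:
    m=q['region'];v,u=np.nonzero(m);print(q['p'],q['pixel'])
    for c in [u.min()+3,int(q['pixel'][0]),u.max()-3]:
        rr=np.nonzero(m[:,c])[0]
        if len(rr): print(c,rr.min(),rr.max(),at('wrist',(c,rr.max()+.5),.004,P).round(4),at('wrist',(c,rr.min()-.5),.066,P).round(4))
    print(at('wrist',(u.min(),q['pixel'][1]),.004,P),at('wrist',(u.max(),q['pixel'][1]),.004,P))
E
```

```text
12.8167 [ 0.55405827 -0.02838549  0.11876852] [179.05810199  36.00039161  89.67290177] [  0.1  33.1  90.1 -41.2  63.1  21.5]
```

View pics/w2.png

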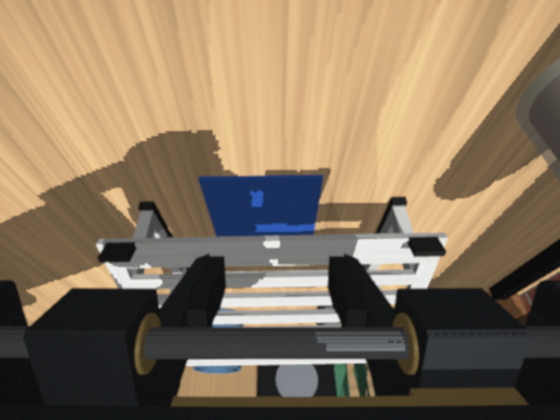

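The wrist view shows the card's front edge from (201,178) to (322,176). The stand's edge runs from (100,242) to (445,235), and the two open tips are at about (208,262) and (345,262).

```bash
python3 - <<'E'
from h import *
P=imaging.camera_params('wrist');o,R=pose()
for p,z in [((201,177.5),.004),((322,175.5),.004),((216,236),.004),((316,236),.004),((132,240),.070),((415,237),.070),((132,240),.066),((415,237),.066),((98,242),.086),((447,236),.086)]: print(p,z,at('wrist',p,z,P).round(4))
print(o['eef_pos'],R.round(3))
for t in [[.551,-.03,.018],[.551,-.09,.018]]: print(t,totool(t))
E
```

```text
(201, 177.5) 0.004 [ 0.4863 -0.0812  0.004 ]
(322, 175.5) 0.004 [ 0.5894 -0.0785  0.004 ]
(216, 236) 0.004 [ 0.4841 -0.1782  0.004 ]
(316, 236) 0.004 [ 0.5945 -0.178   0.004 ]
(132, 240) 0.07 [ 0.4475 -0.0737  0.07  ]
(415, 237) 0.07 [ 0.6483 -0.069   0.07  ]
(132, 240) 0.066 [ 0.4439 -0.0806  0.066 ]
(415, 237) 0.066 [ 0.6517 -0.0758  0.066 ]
(98, 242) 0.086 [ 0.4398 -0.0487  0.086 ]
(447, 236) 0.086 [ 0.6535 -0.0409  0.086 ]
[ 0.5505663  -0.03106289  0.11407236] [[-0.     1.    -0.   ]
 [ 0.809  0.    -0.588]
 [-0.588 -0.    -0.809]]
[0.551, -0.03, 0.018] [0.0574 0.0005 0.0771]
[0.551, -0.09, 0.018] [0.0088 0.0004 0.1124]
```

Request:
jog_arm([
  {"x": 0.02,"y": -0.0075,"z": 0.027,"yaw": 0,"fingers": 100},
  {"x": 0.04,"y": -0.0075,"z": 0.054,"yaw": 0,"fingers": 100},
  {"x": 0.0596,"y": -0.0075,"z": 0.0803,"yaw": 0,"fingers": 100},
  {"x": 0.0596,"y": -0.0075,"z": 0.0803,"yaw": 0,"fingers": 100},
  {"x": 0.046,"y": -0.0075,"z": 0.09,"yaw": 0,"fingers": 100},
  {"x": 0.033,"y": -0.0075,"z": 0.1,"yaw": 0,"fingers": 100},
  {"x": 0.02,"y": -0.0075,"z": 0.109,"yaw": 0,"fingers": 100},
  {"x": 0.01,"y": -0.0075,"z": 0.116,"yaw": 0,"fingers": 100},
  {"x": 0.007,"y": -0.0075,"z": 0.1185,"yaw": 0,"fingers": 100},
  {"x": 0.007,"y": -0.0075,"z": 0.1185,"yaw": 0,"fingers": 100},
])

```text
time: 13.75
eef_pos: [0.5479, -0.0962, 0.0214]
eef_rot: [179.1, 36.1, 89.3]
wrist_force: [-0.5, -0.5, 0.2]
opening: 0.0539
finger_force: 0.0
```

```bash
python3 - <<'E'
from h import *
o,R=pose();print(o['time'],o['eef_pos'],o['eef_rot'],o['wrist_force'],o['joints'].round(1));
im=snap('wrist','w3.png')
E
```

```text
13.75 [ 0.54789207 -0.09621103  0.02139311] [179.06025892  36.09693527  89.34615618] [-0.51433975 -0.47632072  0.17888554] [ -7.   40.7  95.1 -49.2  50.5  27.8]
```

View pics/w3.png

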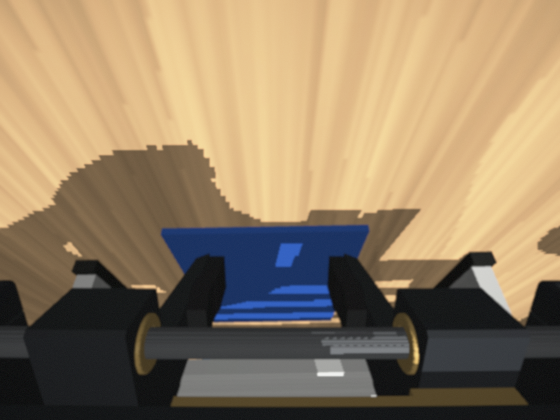

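The card's edge is at row ~228, with both tips over the card. Next I'll press down gently in small steps.

Request:
jog_arm([
  {"x": 0.0025,"y": 0,"z": 0.0033,"yaw": -0.022,"fingers": 100},
  {"x": 0.0047,"y": 0,"z": 0.0065,"yaw": -0.022,"fingers": 100},
  {"x": 0.0047,"y": 0,"z": 0.0065,"yaw": -0.022,"fingers": 100},
])

```text
time: 14.05
eef_pos: [0.547, -0.0949, 0.0108]
eef_rot: [-179.8, 36.1, 91.2]
wrist_force: [-0.4, 0.2, -0.2]
opening: 0.0539
finger_force: 0.0
```

Request:
jog_arm([
  {"x": 0.0006,"y": 0,"z": 0.0008,"yaw": 0,"fingers": 100},
  {"x": 0.0012,"y": 0,"z": 0.0016,"yaw": 0,"fingers": 100},
])

```text
time: 14.22
eef_pos: [0.5474, -0.0953, 0.0096]
eef_rot: [-179.9, 36.1, 91.1]
wrist_force: [-1.6, 2.1, 5.8]
opening: 0.0536
finger_force: 2.4
```

Request:
jog_arm([
  {"x": 0.0005,"y": 0,"z": 0.0006,"yaw": 0,"fingers": 100},
  {"x": 0.0005,"y": 0,"z": 0.0006,"yaw": 0,"fingers": 100},
])

```text
time: 14.38
eef_pos: [0.5477, -0.0954, 0.0095]
eef_rot: [-179.9, 36.1, 91.0]
wrist_force: [-1.3, 1.7, 5.9]
opening: 0.0536
finger_force: 3.0
```

Request:
jog_arm([
  {"x": 0.0003,"y": 0,"z": 0.0004,"yaw": 0,"fingers": 100},
  {"x": 0.0003,"y": 0,"z": 0.0004,"yaw": 0,"fingers": 100},
])

```text
time: 14.55
eef_pos: [0.5478, -0.0955, 0.0094]
eef_rot: [-179.9, 36.1, 91.0]
wrist_force: [-2.5, 2.2, 8.4]
opening: 0.0536
finger_force: 4.3
```

Request:
jog_arm([
  {"x": 0.0006,"y": 0,"z": 0.0008,"yaw": 0,"fingers": 100},
  {"x": 0.0006,"y": 0,"z": 0.0008,"yaw": 0,"fingers": 100},
])

```text
time: 14.72
eef_pos: [0.548, -0.0956, 0.0091]
eef_rot: [-180.0, 36.2, 91.0]
wrist_force: [-3.5, 3.0, 14.4]
opening: 0.0538
finger_force: 7.3
```

Request:
jog_arm([
  {"x": 0.004,"y": 0,"z": -0.003,"yaw": 0,"fingers": 100},
  {"x": 0.008,"y": 0,"z": -0.006,"yaw": 0,"fingers": 100},
  {"x": 0.012,"y": 0,"z": -0.0088,"yaw": 0,"fingers": 100},
  {"x": 0.016,"y": 0,"z": -0.0117,"yaw": 0,"fingers": 100},
])

```text
time: 15.05
eef_pos: [0.5482, -0.0765, 0.0093]
eef_rot: [180.0, 36.2, 91.0]
wrist_force: [-0.7, -4.2, 10.9]
opening: 0.0533
finger_force: 5.3
```

Request:
jog_arm([
  {"x": 0.0045,"y": 0,"z": -0.0022,"yaw": 0,"fingers": 100},
  {"x": 0.0085,"y": 0,"z": -0.0051,"yaw": 0,"fingers": 100},
  {"x": 0.0126,"y": 0,"z": -0.0081,"yaw": 0,"fingers": 100},
  {"x": 0.0166,"y": 0,"z": -0.0111,"yaw": 0,"fingers": 100},
  {"x": 0.0206,"y": 0,"z": -0.014,"yaw": 0,"fingers": 100},
  {"x": 0.0247,"y": 0,"z": -0.017,"yaw": 0,"fingers": 100},
  {"x": 0.0287,"y": 0,"z": -0.0199,"yaw": 0,"fingers": 100},
  {"x": 0.0328,"y": 0,"z": -0.0229,"yaw": 0,"fingers": 100},
])

```text
time: 15.72
eef_pos: [0.5479, -0.0368, 0.0091]
eef_rot: [179.9, 36.3, 90.9]
wrist_force: [0.5, -5.3, 15.7]
opening: 0.0538
finger_force: 7.3
```

```bash
cat >> h.py <<'E'
def card(z=.004):
    from itertools import count
    P=imaging.camera_params('top');snap('top')
    out=[]
    for q in nets.regions_of('top','card')[:1]:
        m=q['region'];c=max(cv2.findContours(m.astype(np.uint8),0,1)[0],key=cv2.contourArea).reshape(-1,2)
        W=np.array([at('top',p,z,P)[:2] for p in c])*1000
        r=cv2.minAreaRect(W.astype(np.float32));print('card',round(q['p'],2),np.array(r[0]).round(1),np.array(r[1]).round(1),round(r[2],1),W.min(0).round(1),W.max(0).round(1))
    return m
E
python3 - <<'E'
from h import *
m=card();o,R=pose();print(o['eef_pos'],o['wrist_force'],o['joints'].round(1))
P=imaging.camera_params('wrist');im=snap('wrist','w4.png');r=nets.regions_of('wrist','card')
for q in r[:1]:
    c=max(cv2.findContours(q['region'].astype(np.uint8),0,1)[0],key=cv2.contourArea).reshape(-1,2)
    W=np.array([at('wrist',p,.004,P)[:2] for p in c])*1000;print(q['p'],W.min(0),W.max(0))
E
```

```text
card 0.92 [546.7 -52.8] [110.2  51.3] 0.6 [491.4 -78.9] [601.9 -26.9]
[ 0.54792486 -0.03617405  0.00909958] [-0.7662163  -1.37691575 16.96126335] [ -0.6  42.7  93.7 -47.4  53.4  31. ]
0.57 [ 487.82165337 -158.50986694] [599.28320572 -17.70361851]
```

View pics/w4.png

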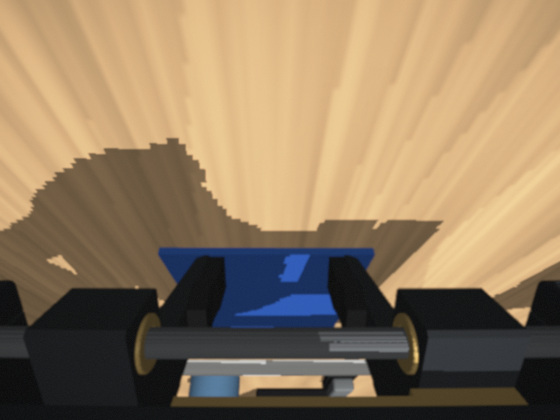

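Request:
jog_arm([
  {"x": 0.0056,"y": -0.003,"z": -0.0041,"yaw": 0,"fingers": 100},
  {"x": 0.0113,"y": -0.006,"z": -0.0083,"yaw": 0,"fingers": 100},
  {"x": 0.0169,"y": -0.009,"z": -0.0124,"yaw": 0,"fingers": 100},
  {"x": 0.0226,"y": -0.012,"z": -0.0166,"yaw": 0,"fingers": 100},
  {"x": 0.0282,"y": -0.015,"z": -0.0207,"yaw": 0,"fingers": 100},
  {"x": 0.0338,"y": -0.018,"z": -0.0249,"yaw": 0,"fingers": 100},
])

```text
time: 16.42
eef_pos: [0.5292, 0.0053, 0.0092]
eef_rot: [179.9, 36.3, 91.0]
wrist_force: [0.7, -4.6, 13.6]
opening: 0.0534
finger_force: 6.5
```

```bash
python3 - <<'E'
from h import *
m=card();o,R=pose();print(o['eef_pos'],o['wrist_force'],o['joints'].round(1),R.round(3).tolist())
E
```

```text
card 0.61 [525.4 -32.6] [106.1  92.9] 1.0 [471.6 -79.1] [579.2  14.4]
[0.52885355 0.00605275 0.00905901] [-2.59756721  1.94622173 15.8982027 ] [  3.9  42.   95.2 -46.1  55.   34.3] [[-0.014, 1.0, 0.012], [0.807, 0.018, -0.591], [-0.591, 0.001, -0.807]]
```

Request:
jog_arm([
  {"x": 0.0057,"y": -0.0034,"z": -0.0041,"yaw": 0,"fingers": 100},
  {"x": 0.0113,"y": -0.0068,"z": -0.0083,"yaw": 0,"fingers": 100},
  {"x": 0.017,"y": -0.0102,"z": -0.0124,"yaw": 0,"fingers": 100},
  {"x": 0.0226,"y": -0.0136,"z": -0.0166,"yaw": 0,"fingers": 100},
  {"x": 0.0282,"y": -0.017,"z": -0.0207,"yaw": 0,"fingers": 100},
  {"x": 0.0339,"y": -0.0204,"z": -0.0249,"yaw": 0,"fingers": 100},
  {"x": 0.0395,"y": -0.0238,"z": -0.029,"yaw": 0,"fingers": 100},
  {"x": 0.0452,"y": -0.0265,"z": -0.0332,"yaw": 0,"fingers": 100},
])

```text
time: 17.18
eef_pos: [0.5015, 0.0611, 0.0092]
eef_rot: [179.9, 36.3, 91.0]
wrist_force: [1.2, -4.8, 13.2]
opening: 0.0535
finger_force: 6.5
```

```bash
python3 - <<'E'
from h import *
m=card();o,R=pose();print(o['eef_pos'],o['wrist_force'],o['joints'].round(1),R.round(3).tolist())
P=imaging.camera_params('wrist');im=snap('wrist','w5.png')
E
```

```text
card 0.76 [496.6  -2.6] [111.8 152.6] 0.6 [441.2 -79.3] [553.2  73.9]
[0.50117603 0.06183705 0.00907704] [-3.42138286  2.92664228 16.63557627] [ 10.2  41.4  96.6 -43.7  57.5  38.5] [[-0.014, 1.0, 0.011], [0.807, 0.018, -0.591], [-0.591, 0.001, -0.807]]
```

View pics/w5.png

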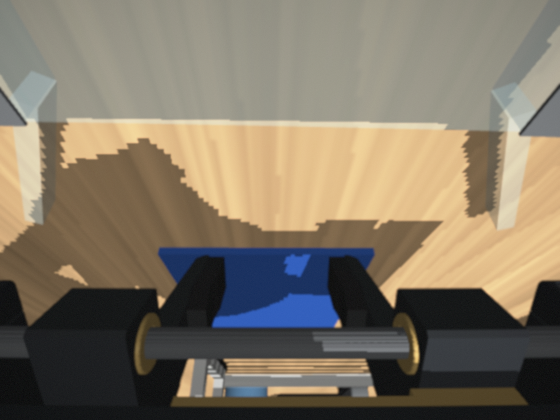

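The wrist view shows the card's leading edge at row 248 (columns 159–374). The mouth's roof edge is at rows ~119–127, and the lip ends are at about (35,222) and (508,228).

```bash
python3 - <<'E'
from h import *
P=imaging.camera_params('wrist')
for n,p,z in [('cardL',(159,249),.004),('cardR',(374,249),.004),('lipL',(34,222),.0),('lipR',(508,228),.0),('roof',(70,119),.018),('roof',(440,125),.018),('roof',(70,119),.014),('roof',(440,125),.014),('rootL',(20,124),0.),('rootR',(523,135),0.),('lipLtop',(40,75),.012),('lipRtop',(505,88),.012)]: print(n,z,at('wrist',p,z,P).round(4))
E
```

```text
cardL 0.004 [0.4436 0.0768 0.004 ]
cardR 0.004 [0.5491 0.0788 0.004 ]
lipL 0.0 [0.3906 0.0938 0.    ]
lipR 0.0 [0.6092 0.0928 0.    ]
roof 0.018 [0.4511 0.1665 0.018 ]
roof 0.018 [0.5387 0.1663 0.018 ]
roof 0.014 [0.448  0.1633 0.014 ]
roof 0.014 [0.5414 0.163  0.014 ]
rootL 0.0 [0.4202 0.1499 0.    ]
rootR 0.0 [0.5794 0.1484 0.    ]
lipLtop 0.012 [0.4458 0.174  0.012 ]
lipRtop 0.012 [0.5533 0.1726 0.012 ]
```

Request:
jog_arm([
  {"x": 0.0058,"y": 0.0007,"z": -0.0041,"yaw": 0,"fingers": 100},
  {"x": 0.0115,"y": 0.0014,"z": -0.0083,"yaw": 0,"fingers": 100},
  {"x": 0.0172,"y": 0.0021,"z": -0.0125,"yaw": 0,"fingers": 100},
  {"x": 0.0229,"y": 0.0028,"z": -0.0168,"yaw": 0,"fingers": 100},
  {"x": 0.0286,"y": 0.0033,"z": -0.021,"yaw": 0,"fingers": 100},
  {"x": 0.0343,"y": 0.0033,"z": -0.0252,"yaw": 0,"fingers": 100},
  {"x": 0.04,"y": 0.0033,"z": -0.0294,"yaw": 0,"fingers": 100},
  {"x": 0.0457,"y": 0.0033,"z": -0.0335,"yaw": 0,"fingers": 100},
  {"x": 0.0514,"y": 0.0033,"z": -0.0377,"yaw": 0,"fingers": 100},
  {"x": 0.0572,"y": 0.0033,"z": -0.0419,"yaw": 0,"fingers": 100},
])

```text
time: 18.17
eef_pos: [0.5033, 0.132, 0.0092]
eef_rot: [180.0, 36.3, 91.0]
wrist_force: [-0.2, -4.8, 12.8]
opening: 0.0535
finger_force: 6.4
```

```bash
python3 - <<'E'
from h import *
m=card();o,R=pose();print(o['eef_pos'],o['wrist_force'],o['joints'].round(1),R.round(3).tolist())
E
```

```text
card 0.85 [498.2  62.5] [111.7 162.1] 1.0 [442.9 -19.4] [555.4 144. ]
[0.50334171 0.13285124 0.0091156 ] [-1.09488964  1.89160952 14.85126064] [ 17.4  44.2  90.5 -39.3  63.3  40.2] [[-0.014, 1.0, 0.011], [0.807, 0.018, -0.59], [-0.59, 0.001, -0.807]]
```

Request:
jog_arm([
  {"x": -0.0036,"y": 0,"z": -0.0048,"yaw": 0,"fingers": 100},
  {"x": -0.0062,"y": 0,"z": -0.0085,"yaw": 0,"fingers": 100},
  {"x": -0.025,"y": -0.001,"z": 0.005,"yaw": 0,"fingers": 100},
  {"x": -0.045,"y": -0.003,"z": 0.02,"yaw": 0,"fingers": 100},
  {"x": -0.0611,"y": -0.004,"z": 0.0316,"yaw": 0,"fingers": 100},
  {"x": -0.0588,"y": -0.004,"z": 0.0348,"yaw": 0,"fingers": 100},
  {"x": -0.0588,"y": -0.004,"z": 0.0348,"yaw": 0,"fingers": 100},
])

```text
time: 18.85
eef_pos: [0.4992, 0.064, 0.0134]
eef_rot: [-179.8, 36.1, 91.0]
wrist_force: [0.0, 0.2, -0.1]
opening: 0.0535
finger_force: 0.0
```

```bash
python3 - <<'E'
from h import *
m=card();o,R=pose();print(o['eef_pos'],o['wrist_force'],R.round(3).tolist())
E
```

```text
card 0.92 [500.2  38.7] [108.5 108.2] 1.0 [445.4 -15.4] [555.3  93.3]
[0.49952344 0.06512227 0.01369655] [-0.04714096  0.15031485  0.95229662] [[-0.015, 1.0, 0.009], [0.808, 0.017, -0.589], [-0.589, -0.002, -0.808]]
```

Request:
jog_arm([
  {"x": 0.001,"y": 0,"z": 0.0014,"yaw": 0,"fingers": 100},
  {"x": 0.002,"y": 0,"z": 0.0028,"yaw": 0,"fingers": 100},
  {"x": 0.0027,"y": 0,"z": 0.0036,"yaw": 0,"fingers": 100},
  {"x": 0.0027,"y": 0,"z": 0.0036,"yaw": 0,"fingers": 100},
])

```text
time: 19.28
eef_pos: [0.4997, 0.0651, 0.0096]
eef_rot: [-179.9, 36.1, 91.1]
wrist_force: [-0.7, 2.9, 4.5]
opening: 0.0537
finger_force: 2.3
```

Request:
jog_arm([
  {"x": 0.0006,"y": 0,"z": 0.0008,"yaw": 0,"fingers": 100},
  {"x": 0.0006,"y": 0,"z": 0.0008,"yaw": 0,"fingers": 100},
])

```text
time: 19.45
eef_pos: [0.4998, 0.0651, 0.0093]
eef_rot: [-179.9, 36.1, 91.0]
wrist_force: [-3.4, 3.4, 11.0]
opening: 0.0536
finger_force: 5.3
```

Request:
jog_arm([
  {"x": 0.0005,"y": 0,"z": 0.0007,"yaw": 0,"fingers": 100},
  {"x": 0.0061,"y": 0,"z": -0.0034,"yaw": 0,"fingers": 100},
  {"x": 0.0118,"y": 0,"z": -0.0076,"yaw": 0,"fingers": 100},
  {"x": 0.0174,"y": 0,"z": -0.0117,"yaw": 0,"fingers": 100},
  {"x": 0.0231,"y": 0,"z": -0.0158,"yaw": 0,"fingers": 100},
  {"x": 0.0287,"y": 0,"z": -0.02,"yaw": 0,"fingers": 100},
])

```text
time: 19.95
eef_pos: [0.4998, 0.0993, 0.0092]
eef_rot: [-180.0, 36.2, 91.0]
wrist_force: [0.0, -4.6, 10.4]
opening: 0.0537
finger_force: 5.8
```

Request:
jog_arm([
  {"x": 0.0056,"y": 0,"z": -0.0041,"yaw": 0,"fingers": 100},
  {"x": 0.0113,"y": 0,"z": -0.0083,"yaw": 0,"fingers": 100},
  {"x": 0.0169,"y": 0,"z": -0.0124,"yaw": 0,"fingers": 100},
  {"x": 0.0226,"y": 0,"z": -0.0165,"yaw": 0,"fingers": 100},
  {"x": 0.0274,"y": 0,"z": -0.02,"yaw": 0,"fingers": 100},
])

```text
time: 20.37
eef_pos: [0.4991, 0.1333, 0.0092]
eef_rot: [-180.0, 36.2, 91.0]
wrist_force: [0.2, -4.2, 12.0]
opening: 0.0536
finger_force: 6.0
```

```bash
python3 - <<'E'
from h import *
m=card();o,R=pose();print(o['time'],o['eef_pos'],o['wrist_force'],o['joints'].round(1),R.round(3).tolist())
E
```

```text
card 0.93 [499.  108.2] [108.5 114.6] 1.0 [445.5  50.3] [554.1 165.8]
20.4667 [0.49919274 0.13396651 0.00918879] [-0.9278164   0.52313696 13.75840429] [ 17.7  43.9  91.1 -39.3  63.2  40.6] [[-0.015, 1.0, 0.011], [0.807, 0.018, -0.59], [-0.59, 0.0, -0.807]]
```

Request:
jog_arm([
  {"x": -0.0036,"y": 0,"z": -0.0048,"yaw": 0,"fingers": 100},
  {"x": -0.0062,"y": 0,"z": -0.0085,"yaw": 0,"fingers": 100},
  {"x": -0.025,"y": 0,"z": 0.005,"yaw": 0,"fingers": 100},
  {"x": -0.0452,"y": 0,"z": 0.02,"yaw": 0,"fingers": 100},
  {"x": -0.0515,"y": 0,"z": 0.0295,"yaw": 0,"fingers": 100},
  {"x": -0.0515,"y": 0,"z": 0.0295,"yaw": 0,"fingers": 100},
])

```text
time: 20.97
eef_pos: [0.4988, 0.0729, 0.0135]
eef_rot: [-179.8, 36.1, 91.0]
wrist_force: [-0.3, -0.3, 0.2]
opening: 0.0532
finger_force: 0.0
```

Request:
jog_arm([
  {"x": 0.001,"y": 0,"z": 0.0014,"yaw": 0,"fingers": 100},
  {"x": 0.002,"y": 0,"z": 0.0028,"yaw": 0,"fingers": 100},
  {"x": 0.0024,"y": 0,"z": 0.0033,"yaw": 0,"fingers": 100},
  {"x": 0.0024,"y": 0,"z": 0.0033,"yaw": 0,"fingers": 100},
])

```text
time: 21.3
eef_pos: [0.4995, 0.0752, 0.01]
eef_rot: [-179.9, 36.1, 91.1]
wrist_force: [0.1, -0.0, 1.5]
opening: 0.0535
finger_force: 0.8
```

Press to about 15 N for the stop.

Request:
jog_arm([
  {"x": 0.0008,"y": 0,"z": 0.0011,"yaw": 0,"fingers": 100},
  {"x": 0.0012,"y": 0,"z": 0.0016,"yaw": 0,"fingers": 100},
  {"x": 0.0012,"y": 0,"z": 0.0016,"yaw": 0,"fingers": 100},
])

```text
time: 21.55
eef_pos: [0.4996, 0.0751, 0.0092]
eef_rot: [-180.0, 36.1, 91.0]
wrist_force: [-4.2, 3.2, 12.9]
opening: 0.0535
finger_force: 6.4
```

Request:
jog_arm([
  {"x": 0.0044,"y": 0,"z": -0.0025,"yaw": 0,"fingers": 100},
  {"x": 0.0084,"y": 0,"z": -0.0055,"yaw": 0,"fingers": 100},
  {"x": 0.0125,"y": 0,"z": -0.0085,"yaw": 0,"fingers": 100},
  {"x": 0.0165,"y": 0,"z": -0.0114,"yaw": 0,"fingers": 100},
  {"x": 0.0206,"y": 0,"z": -0.0144,"yaw": 0,"fingers": 100},
])

```text
time: 21.97
eef_pos: [0.4998, 0.0993, 0.0092]
eef_rot: [-180.0, 36.2, 91.0]
wrist_force: [-0.4, -4.5, 12.3]
opening: 0.0537
finger_force: 6.2
```

Request:
jog_arm([
  {"x": 0.0044,"y": 0,"z": -0.0024,"yaw": 0,"fingers": 100},
  {"x": 0.0085,"y": 0,"z": -0.0054,"yaw": 0,"fingers": 100},
  {"x": 0.0125,"y": 0,"z": -0.0084,"yaw": 0,"fingers": 100},
  {"x": 0.0166,"y": 0,"z": -0.0113,"yaw": 0,"fingers": 100},
])

```text
time: 22.3
eef_pos: [0.4994, 0.1187, 0.0091]
eef_rot: [-180.0, 36.3, 91.0]
wrist_force: [-1.4, -9.6, 16.8]
opening: 0.0535
finger_force: 8.2
```

```bash
python3 - <<'E'
from h import *
m=card();o,R=pose();print(o['time'],o['eef_pos'],o['wrist_force'])
E
```

```text
card 0.88 [500.3 122.8] [105.3  60.1] 0.9 [447.4  92.9] [553.2 153. ]
22.4 [0.49940776 0.11930537 0.00904508] [-1.849877   -4.10533776 17.7194973 ]
```

Request:
jog_arm([
  {"x": 0.0024,"y": 0,"z": -0.0016,"yaw": 0,"fingers": 100},
  {"x": 0.0048,"y": 0,"z": -0.0034,"yaw": 0,"fingers": 100},
])

```text
time: 22.57
eef_pos: [0.4993, 0.1244, 0.0091]
eef_rot: [-180.0, 36.4, 91.0]
wrist_force: [-1.0, -9.6, 15.8]
opening: 0.0532
finger_force: 8.2
```

Request:
jog_arm([
  {"x": 0.0024,"y": 0,"z": -0.0017,"yaw": 0,"fingers": 100},
  {"x": 0.0048,"y": 0,"z": -0.0035,"yaw": 0,"fingers": 100},
])

```text
time: 22.73
eef_pos: [0.4993, 0.1303, 0.0091]
eef_rot: [-180.0, 36.3, 91.0]
wrist_force: [0.3, -9.4, 15.7]
opening: 0.0539
finger_force: 8.0
```

```bash
python3 - <<'E'
from h import *
m=card();o,R=pose();print(o['time'],o['eef_pos'],o['wrist_force'])
E
```

```text
card 0.79 [499.9 135.3] [105.6  60.2] 1.9 [447.1 104.2] [553.1 166.2]
22.8333 [0.49930739 0.13075945 0.00904499] [-1.2090722  -5.66638199 17.53599474]
```

Request:
jog_arm([
  {"x": 0.0016,"y": 0,"z": -0.0011,"yaw": 0,"fingers": 100},
  {"x": 0.0032,"y": 0,"z": -0.0023,"yaw": 0,"fingers": 100},
])

```text
time: 23.0
eef_pos: [0.4993, 0.1342, 0.0091]
eef_rot: [-180.0, 36.3, 91.0]
wrist_force: [0.0, -9.3, 15.9]
opening: 0.0535
finger_force: 8.0
```

```bash
python3 - <<'E'
from h import *
m=card();o,R=pose();print(o['time'],o['eef_pos'],o['wrist_force'])
im=snap('top');cv2.imwrite('pics/c2.png',cv2.resize(im[190:290,145:245],(600,600),interpolation=2)[:,:,::-1])
E
```

```text
card 0.84 [500.  135.2] [106.2  66.2] 2.4 [447.1 101.4] [553.2 169.2]
23.1 [0.499366  0.1345776 0.0090562] [ 0.17294668 -7.18430572 16.8934315 ]
```

View pics/c2.png

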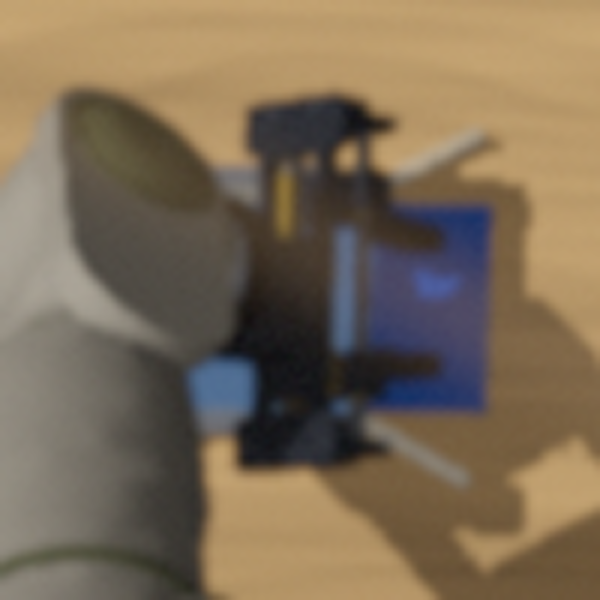

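The crop shows the card's tail edge at column ~490 and the roof edge at ~370, so about 60 mm is outside and the card looks home. I'll lift straight up, back off and check with a clear view.

Request:
jog_arm([
  {"x": -0.0012,"y": 0,"z": -0.0016,"yaw": 0,"fingers": 100},
  {"x": -0.0036,"y": 0,"z": -0.0048,"yaw": 0,"fingers": 100},
  {"x": -0.0095,"y": 0,"z": -0.013,"yaw": 0,"fingers": 100},
  {"x": -0.03,"y": 0,"z": -0.02,"yaw": 0,"fingers": 100},
  {"x": -0.06,"y": 0,"z": -0.03,"yaw": 0,"fingers": 100},
  {"x": -0.09,"y": 0,"z": -0.04,"yaw": 0,"fingers": 100},
  {"x": -0.12,"y": 0,"z": -0.05,"yaw": 0,"fingers": 100},
  {"x": -0.15,"y": 0,"z": -0.06,"yaw": 0,"fingers": 100},
  {"x": -0.18,"y": 0,"z": -0.07,"yaw": 0,"fingers": 100},
])

```text
time: 23.9
eef_pos: [0.5, 0.0306, 0.171]
eef_rot: [-179.9, 36.1, 91.1]
wrist_force: [-0.2, 0.0, 0.0]
opening: 0.0537
finger_force: 0.0
```

```bash
python3 - <<'E'
from h import *
m=card();o,R=pose();print(o['time'],o['eef_pos'],o['wrist_force'])
a=snap('top')[190:290,145:245];P=imaging.camera_params('wrist');b=snap('wrist')
np.save('P.npy',P,allow_pickle=True)
cv2.imwrite('pics/c3.png',np.hstack([cv2.resize(a,(400,420),interpolation=2),b[:,120:520]])[:,:,::-1])
E
```

```text
card 0.56 [792.6 235.5] [280.3 113.8] 84.0 [730.2  97.4] [859.9 369.8]
24.0 [0.50151073 0.02979683 0.17349926] [ 0.55226699  0.32605491 -0.53748805]
```

View pics/c3.png

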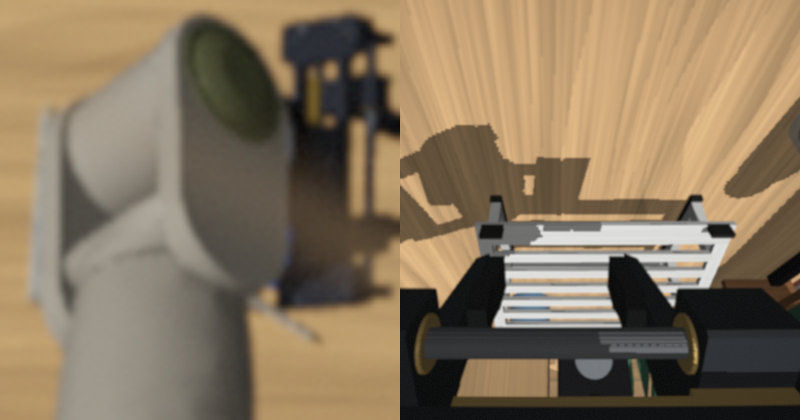

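The arm is still hiding the holder from above, so I'll back off further.

Request:
jog_arm([
  {"x": -0.045,"y": 0,"z": -0.03,"yaw": 0,"fingers": 100},
  {"x": -0.08,"y": 0,"z": -0.02,"yaw": 0,"fingers": 100},
  {"x": -0.115,"y": 0,"z": 0.0,"yaw": 0,"fingers": 100},
  {"x": -0.15,"y": 0,"z": 0.02,"yaw": 0,"fingers": 100},
  {"x": -0.185,"y": 0,"z": 0.04,"yaw": 0,"fingers": 100},
  {"x": -0.22,"y": 0,"z": 0.06,"yaw": 0,"fingers": 100},
  {"x": -0.249,"y": 0,"z": 0.08,"yaw": 0,"fingers": 100},
  {"x": -0.28,"y": 0,"z": 0.1,"yaw": 0,"fingers": 100},
])

```text
time: 24.77
eef_pos: [0.5052, -0.2547, 0.2518]
eef_rot: [-179.7, 36.0, 91.2]
wrist_force: [0.7, -0.1, 0.3]
opening: 0.0536
finger_force: 0.0
```

```bash
python3 - <<'E'
from h import *
o,R=pose();print(o['time'],o['eef_pos'],o['wrist_force'])
m=card()
im=imaging.snapshot('top');a=im[190:290,145:245]
hsv=cv2.cvtColor(im,cv2.COLOR_RGB2HSV);mm=((hsv[...,0]>95)&(hsv[...,0]<130)&(hsv[...,1]>90)).astype(np.uint8);mm[:190]=0;mm[290:]=0;mm[:,:145]=0;mm[:,245:]=0
c=cv2.findContours(mm,0,1)[0]
if c:
    c=max(c,key=cv2.contourArea).reshape(-1,2);W=np.array([at('top',p,.004)[:2] for p in c])*1000;print(W.min(0),W.max(0),cv2.minAreaRect(W.astype(np.float32)))
cv2.imwrite('pics/c4.png',cv2.resize(a,(600,600),interpolation=2)[:,:,::-1])
E
```

```text
24.7667 [ 0.50518807 -0.25471281  0.25184489] [ 0.72074047 -0.06848013  0.27320132]
card 0.94 [500.1 134. ] [105.3  63.6] 1.0 [447.1 102.4] [553.2 166.2]
[445.59433438 106.45542551] [549.93631016 262.61407203] ((497.73175048828125, 184.23452758789062), (102.03235626220703, 156.89358520507812), 0.9116740226745605)
```

View pics/c4.png

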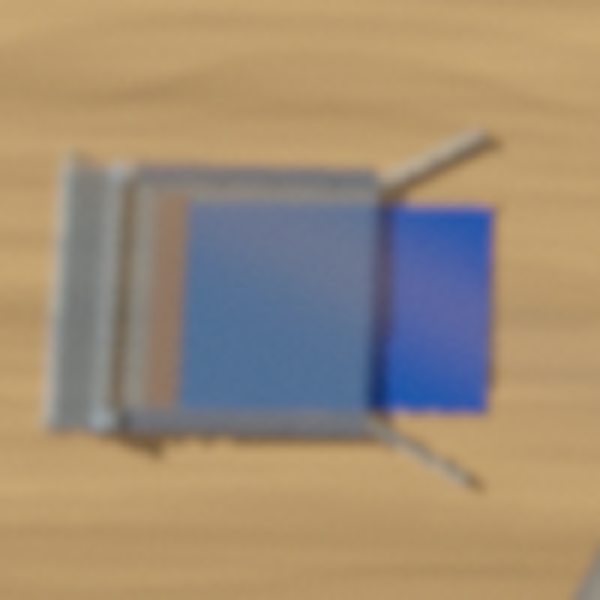

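```bash
python3 - <<'E'
from h import *
a=cv2.imread('pics/top1.png').astype(float);b=np.mean([snap('top')[:,:,::-1].astype(float) for _ in range(2)],0)
for n,im in [('before',a),('now',b)]:
    for lo,hi in [(225,232),(235,242),(245,252)]:
        p=im[lo:hi,:,2].mean(0)-im[lo:hi,:,0].mean(0)   # R-B
        print(n,lo,list(zip(range(164,186),p[164:186].round().astype(int))))
print([at('top',(c,240),.011)[1].round(4) for c in (168,170,172,174,176,178,180,182)])
E
```

```text
before 225 [(164, np.int64(12)), (165, np.int64(22)), (166, np.int64(30)), (167, np.int64(25)), (168, np.int64(18)), (169, np.int64(16)), (170, np.int64(16)), (171, np.int64(16)), (172, np.int64(18)), (173, np.int64(17)), (174, np.int64(18)), (175, np.int64(23)), (176, np.int64(32)), (177, np.int64(41)), (178, np.int64(45)), (179, np.int64(45)), (180, np.int64(42)), (181, np.int64(33)), (182, np.int64(24)), (183, np.int64(21)), (184, np.int64(21)), (185, np.int64(21))]
before 235 [(164, np.int64(15)), (165, np.int64(25)), (166, np.int64(24)), (167, np.int64(16)), (168, np.int64(14)), (169, np.int64(13)), (170, np.int64(13)), (171, np.int64(13)), (172, np.int64(13)), (173, np.int64(13)), (174, np.int64(16)), (175, np.int64(24)), (176, np.int64(36)), (177, np.int64(42)), (178, np.int64(43)), (179, np.int64(41)), (180, np.int64(33)), (181, np.int64(22)), (182, np.int64(16)), (183, np.int64(15)), (184, np.int64(15)), (185, np.int64(15))]
before 245 [(164, np.int64(22)), (165, np.int64(24)), (166, np.int64(18)), (167, np.int64(13)), (168, np.int64(12)), (169, np.int64(12)), (170, np.int64
[... 1225 characters left out ...]
p.int64(-61)), (184, np.int64(-60)), (185, np.int64(-60))]
now 245 [(164, np.int64(23)), (165, np.int64(26)), (166, np.int64(19)), (167, np.int64(15)), (168, np.int64(17)), (169, np.int64(27)), (170, np.int64(39)), (171, np.int64(44)), (172, np.int64(45)), (173, np.int64(39)), (174, np.int64(17)), (175, np.int64(-24)), (176, np.int64(-57)), (177, np.int64(-68)), (178, np.int64(-67)), (179, np.int64(-67)), (180, np.int64(-67)), (181, np.int64(-67)), (182, np.int64(-67)), (183, np.int64(-67)), (184, np.int64(-67)), (185, np.int64(-67))]
[np.float64(0.2867), np.float64(0.2805), np.float64(0.2742), np.float64(0.268), np.float64(0.2617), np.float64(0.2555), np.float64(0.2492), np.float64(0.2429)]
```

```bash
python3 - <<'E'
from h import *
o,R=pose()
print(totool([.499,-.02,.17]),totool([.499,.078,.04]),totool([.499,.084,.014]),R.round(3).tolist())
E
```

```text
[ 0.2367 -0.002  -0.0704] [ 3.923e-01  2.000e-04 -2.280e-02] [ 4.125e-01  4.000e-04 -5.300e-03] [[-0.016, 1.0, 0.008], [0.809, 0.018, -0.588], [-0.588, -0.003, -0.809]]
```

The geometry puts the stop at about 25 ± 3 mm. One more gentle push will confirm it.

Request:
jog_arm([
  {"x": 0.039,"y": 0,"z": -0.012,"yaw": 0,"fingers": 100},
  {"x": 0.078,"y": 0,"z": -0.024,"yaw": 0,"fingers": 100},
  {"x": 0.117,"y": 0,"z": -0.036,"yaw": 0,"fingers": 100},
  {"x": 0.156,"y": -0.001,"z": -0.048,"yaw": 0,"fingers": 100},
  {"x": 0.195,"y": -0.002,"z": -0.06,"yaw": 0,"fingers": 100},
  {"x": 0.237,"y": -0.002,"z": -0.07,"yaw": 0,"fingers": 100},
  {"x": 0.277,"y": -0.001,"z": -0.058,"yaw": 0,"fingers": 100},
  {"x": 0.316,"y": 0,"z": -0.046,"yaw": 0,"fingers": 100},
  {"x": 0.355,"y": 0,"z": -0.034,"yaw": 0,"fingers": 100},
  {"x": 0.392,"y": 0,"z": -0.023,"yaw": 0,"fingers": 100},
])

```text
time: 25.85
eef_pos: [0.498, 0.0794, 0.0391]
eef_rot: [-179.8, 36.1, 91.3]
wrist_force: [-0.4, 0.3, -0.4]
opening: 0.0535
finger_force: 0.0
```

```bash
python3 - <<'E'
from h import *
o,R=pose()
print(o['time'],o['eef_pos'],o['eef_rot'],totool([.499,.09,.0135]))
E
```

```text
25.85 [0.49799919 0.07943857 0.03906786] [-179.80151195   36.08439364   91.26344698] [0.0236 0.0013 0.0145]
```

Request:
jog_arm([
  {"x": 0.02,"y": 0.001,"z": -0.006,"yaw": 0,"fingers": 100},
  {"x": 0.035,"y": 0.001,"z": -0.007,"yaw": 0,"fingers": 100},
  {"x": 0.0414,"y": 0.001,"z": 0.001,"yaw": 0,"fingers": 100},
  {"x": 0.0414,"y": 0.001,"z": 0.0016,"yaw": 0,"fingers": 100},
])

```text
time: 26.18
eef_pos: [0.4989, 0.1095, 0.0142]
eef_rot: [-179.8, 36.1, 91.2]
wrist_force: [-0.4, 0.1, 0.1]
opening: 0.0533
finger_force: 0.0
```

Request:
jog_arm([
  {"x": 0.0012,"y": 0,"z": 0.0016,"yaw": 0,"fingers": 100},
  {"x": 0.002,"y": 0,"z": 0.0028,"yaw": 0,"fingers": 100},
  {"x": 0.002,"y": 0,"z": 0.0028,"yaw": 0,"fingers": 100},
])

```text
time: 26.43
eef_pos: [0.4999, 0.1081, 0.0125]
eef_rot: [-179.9, 36.1, 90.9]
wrist_force: [-0.4, -0.3, 0.3]
opening: 0.0538
finger_force: 0.0
```

Request:
jog_arm([
  {"x": 0.0009,"y": 0,"z": 0.0012,"yaw": 0,"fingers": 100},
  {"x": 0.0018,"y": 0,"z": 0.0025,"yaw": 0,"fingers": 100},
  {"x": 0.0018,"y": 0,"z": 0.0025,"yaw": 0,"fingers": 100},
])

```text
time: 26.68
eef_pos: [0.5001, 0.1084, 0.0096]
eef_rot: [-179.9, 36.1, 91.0]
wrist_force: [0.3, -0.6, 4.6]
opening: 0.0538
finger_force: 2.2
```

Request:
jog_arm([
  {"x": 0.0006,"y": 0,"z": 0.0008,"yaw": 0,"fingers": 100},
  {"x": 0.0006,"y": 0,"z": 0.0008,"yaw": 0,"fingers": 100},
])

```text
time: 26.85
eef_pos: [0.5002, 0.1084, 0.0093]
eef_rot: [-180.0, 36.2, 91.0]
wrist_force: [-2.2, -0.5, 9.6]
opening: 0.0537
finger_force: 5.1
```

Request:
jog_arm([
  {"x": 0.0008,"y": 0,"z": 0.0011,"yaw": 0,"fingers": 100},
  {"x": 0.0008,"y": 0,"z": 0.0011,"yaw": 0,"fingers": 100},
])

```text
time: 27.02
eef_pos: [0.5003, 0.1084, 0.009]
eef_rot: [-180.0, 36.2, 90.9]
wrist_force: [-5.6, 1.0, 19.1]
opening: 0.0534
finger_force: 9.9
```

Request:
jog_arm([
  {"x": 0.004,"y": 0,"z": -0.0029,"yaw": 0,"fingers": 100},
  {"x": 0.0081,"y": 0,"z": -0.0059,"yaw": 0,"fingers": 100},
])

```text
time: 27.18
eef_pos: [0.5006, 0.1173, 0.0091]
eef_rot: [180.0, 36.3, 90.9]
wrist_force: [-0.9, -8.9, 15.9]
opening: 0.0535
finger_force: 7.7
```

Request:
jog_arm([
  {"x": 0.004,"y": 0,"z": -0.0029,"yaw": 0,"fingers": 100},
  {"x": 0.0081,"y": 0,"z": -0.0059,"yaw": 0,"fingers": 100},
])

```text
time: 27.35
eef_pos: [0.5006, 0.1274, 0.0091]
eef_rot: [180.0, 36.3, 90.9]
wrist_force: [0.8, -8.0, 15.4]
opening: 0.0535
finger_force: 7.7
```

Request:
jog_arm([
  {"x": -0.0036,"y": 0,"z": -0.0048,"yaw": 0,"fingers": 100},
  {"x": -0.0095,"y": 0,"z": -0.013,"yaw": 0,"fingers": 100},
  {"x": -0.03,"y": 0,"z": -0.025,"yaw": 0,"fingers": 100},
  {"x": -0.065,"y": 0,"z": -0.035,"yaw": 0,"fingers": 100},
  {"x": -0.1,"y": 0,"z": -0.045,"yaw": 0,"fingers": 100},
  {"x": -0.135,"y": 0,"z": -0.055,"yaw": 0,"fingers": 100},
  {"x": -0.17,"y": 0,"z": -0.065,"yaw": 0,"fingers": 100},
  {"x": -0.205,"y": 0,"z": -0.06,"yaw": 0,"fingers": 100},
  {"x": -0.24,"y": 0,"z": -0.04,"yaw": 0,"fingers": 100},
  {"x": -0.275,"y": 0,"z": -0.02,"yaw": 0,"fingers": 100},
])

```text
time: 28.18
eef_pos: [0.5032, -0.083, 0.1864]
eef_rot: [180.0, 36.1, 91.0]
wrist_force: [0.5, 0.0, 0.0]
opening: 0.0537
finger_force: 0.0
```

Request:
jog_arm([
  {"x": -0.03,"y": 0,"z": 0.01,"yaw": 0,"fingers": 100},
  {"x": -0.06,"y": 0,"z": 0.02,"yaw": 0,"fingers": 100},
  {"x": -0.09,"y": 0,"z": 0.03,"yaw": 0,"fingers": 100},
  {"x": -0.12,"y": 0,"z": 0.04,"yaw": 0,"fingers": 100},
  {"x": -0.15,"y": 0,"z": 0.05,"yaw": 0,"fingers": 100},
  {"x": -0.15,"y": 0,"z": 0.05,"yaw": 0,"fingers": 100},
])

```text
time: 28.68
eef_pos: [0.5056, -0.2365, 0.2351]
eef_rot: [179.9, 36.2, 90.7]
wrist_force: [-0.0, 0.4, 0.7]
opening: 0.0536
finger_force: 0.0
```

```bash
python3 - <<'E'
from h import *
o,R=pose();print(o['time'],o['eef_pos'],o['wrist_force'])
m=card();im=snap('top','top9.png').astype(float)
for lo,hi in [(225,232),(235,242),(245,252)]:
    p=im[lo:hi,:,0].mean(0)-im[lo:hi,:,2].mean(0);print(lo,p[167:178].round().astype(int).tolist())
E
```

```text
28.6833 [ 0.50558738 -0.23652202  0.23506882] [-0.04804268  0.39508991  0.71532989]
card 0.97 [500.1 133.9] [105.3  63.6] 1.0 [447.1 102.1] [553.2 166. ]
225 [25, 18, 18, 26, 37, 44, 46, 42, 23, -10, -38]
235 [17, 15, 21, 32, 41, 44, 43, 31, -1, -42, -61]
245 [14, 17, 27, 39, 45, 45, 40, 17, -24, -57, -68]
```

The card and stop didn't move at all while the tips slid 19 mm over the card, so the stop is against its end. The arm is clear, so I'm handing the job in.

```bash
python3 -c "
from rig import ticket
print(ticket.close_job())"
```

```text
the job is handed in; nothing more can be done
None
```

The card is out from under the stand and flat in the holder against the orange stop, which looks fully home: a second 15–19 N push moved neither. I've handed the job in, but it returned no verdict.

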